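# Reset the clamp of a dispensing jig

## Task

Get the dispensing jig ready for its next run: first flip the clamp's red-balled cam lever fully open, then hang every setting gauge that stands on the jig by its eye on a peg of the gauge rack. Only when all are hanging, with the lever still open, turn the brass adjusting nut clockwise until its red pointer stands at the red mark, then flip the lever fully closed. Leave everything else on the bench where it is.

Things in the scene. Friction and masses are not known exactly. Their poses are not given: they have to be found in the camera images.
- jig: White base with an orange-brown plate, 250 (x) by 360 (y) mm, top 50 mm above the table; fixed. Origin: underside centre; x to the rear, y left, z up. Along its rear (x +85 mm) lies an aluminium clamp bar, 30 x 300 mm, cam lever at its left end (y +115), adjusting nut at its right end (y -115). The bar with the nut rises 3 mm per rad as the lever opens.
- lever (a joint): Black cam lever with a red ball. 0 = closed: it lies nearly flat, pointing from its pivot to the middle of the bar (jig -y). Grows as the ball swings up and over in the jig's y-z plane: upright at 1.42, open stop 1.75. About 2 N at the ball moves it; it stays where it is left.
- lever_ball (a point): Centre of the lever's red ball, 24 mm in diameter, 86 mm from the pivot axis, which runs along the jig's x through jig y +115, z +100 mm; the ball moves in the plane jig x +85 mm. With the lever at 0 the ball is 85 mm to the jig's -y of the pivot and 13 mm above it; 30 mm are free beneath its centre.
- nut (a joint): Adjusting nut. 0 = its red pointer stands at the red mark on the dial plate, towards the jig's front (-x). Positive = clockwise from above: the pointer's direction is the jig's -x turned clockwise by this angle. Starts 1.4 to 2.5 rad short of the mark (negative). Stops at -2.9 and 0.7; about 0.05 N m turns it, it stays where it is left.
- nut_grip (a point): Centre of the nut's brass grip bar, on its vertical axis: bar 50 mm long, 12 wide, 34 high, on a disc 40 mm across; one end of the bar is red, the pointer. This point is 17 mm below the bar's top, 17 mm above the disc's top, 106 mm above the table (111 with the lever open). The bar lies along the jig's x when the nut is at 0.
- rack: Aluminium rack, fixed: base 120 x 250 mm, two posts and a crossbar, top 152 mm high, with three steel pegs 8 mm thick. Origin: on the table under the middle of the middle peg; pegs point to its -x, y runs along the row, z up. They leave the crossbar at x +40 mm and end at x -42 mm, rising 10 degrees (0.175 m per m) towards the free tip.
- peg1 (a point): Middle of the free length of the right-hand (seen from the robot) peg, on its centre line, 149 mm above the table (40 mm from the crossbar, 42 mm from the free tip); axes as the rack's. Pegs are 75 mm apart; this one is at rack y -75 mm.
- peg2 (a point): Middle of the free length of the middle peg, on its centre line, 149 mm above the table (40 mm from the crossbar, 42 mm from the free tip); axes as the rack's. Pegs are 75 mm apart; this one is at rack y 0 mm.
- peg3 (a point): Middle of the free length of the left-hand (seen from the robot) peg, on its centre line, 149 mm above the table (40 mm from the crossbar, 42 mm from the free tip); axes as the rack's. Pegs are 75 mm apart; this one is at rack y 75 mm.
- gauge_blue: Setting gauge, blue blade (may be absent), about 140 g, standing on the jig. Origin: centre of the underside of its steel foot, 46 x 46 x 10 mm; z up. Upright blade 5 mm thick (its x), 44 mm wide (y) up to 80 mm, then a grip tab 26 mm wide to its top at 104 mm. A square 24 mm eye goes through along x, 48 to 72 mm above the origin. Both faces look alike.
- gauge_blue_eye (a point): Centre of the eye of the blue gauge, 60 mm above its origin.
- gauge_yellow: Setting gauge, yellow blade (may be absent), about 140 g, standing on the jig. Origin: centre of the underside of its steel foot, 46 x 46 x 10 mm; z up. Upright blade 5 mm thick (its x), 44 mm wide (y) up to 80 mm, then a grip tab 26 mm wide to its top at 104 mm. A square 24 mm eye goes through along x, 48 to 72 mm above the origin. Both faces look alike.
- gauge_yellow_eye (a point): Centre of the eye of the yellow gauge, 60 mm above its origin.
- gauge_red: Setting gauge, red blade (may be absent), about 140 g, standing on the jig. Origin: centre of the underside of its steel foot, 46 x 46 x 10 mm; z up. Upright blade 5 mm thick (its x), 44 mm wide (y) up to 80 mm, then a grip tab 26 mm wide to its top at 104 mm. A square 24 mm eye goes through along x, 48 to 72 mm above the origin. Both faces look alike.
- gauge_red_eye (a point): Centre of the eye of the red gauge, 60 mm above its origin.
- gauge_white: Setting gauge, white blade (may be absent), about 140 g, standing on the jig. Origin: centre of the underside of its steel foot, 46 x 46 x 10 mm; z up. Upright blade 5 mm thick (its x), 44 mm wide (y) up to 80 mm, then a grip tab 26 mm wide to its top at 104 mm. A square 24 mm eye goes through along x, 48 to 72 mm above the origin. Both faces look alike.
- gauge_white_eye (a point): Centre of the eye of the white gauge, 60 mm above its origin.
- jar: Bystander: amber jar, 50 mm across, 70 mm high; origin at the centre of its underside. To be left alone.
- driver: Bystander: screwdriver, 160 mm, lying; origin at the centre of its underside. To be left alone.
- panel1: Bystander: olive glass panel, 60 x 120 x 4 mm, lying; origin at the centre of its underside. To be left alone.
- cup: Bystander: white plastic cup, 56 mm across, 50 mm high; origin at the centre of its underside. To be left alone.
- barrel: Bystander: black dispensing barrel standing, 40 mm across, 90 mm high; origin at the centre of its underside. To be left alone.
- capbox: Bystander: green round box, 44 mm across, 30 mm high; origin at the centre of its underside. To be left alone.
Things that resemble listed ones, but are neither listed nor needed, are in the scene too. Leave any turquoise look-alike of the gauge_blue alone. Leave any turquoise look-alike of the gauge_yellow alone.

How it is judged:
On the way, in this order (a step that is already met when the one before it is completed fails the run):
1. the cam lever is flipped open (value of joint lever above 1.4 rad), for 0.2 s.
2. with the lever open, every gauge present hangs released on a peg (value of joint lever above 1.4 rad and (distance between gauge_blue_eye and peg1 below 0.04 m or distance between gauge_blue_eye and peg2 below 0.04 m or distance between gauge_blue_eye and peg3 below 0.04 m) and angle between each of gauge_blue, gauge_yellow, gauge_red, gauge_white's own z axis and vertical below 0.35 rad and linear speed of each of gauge_blue, gauge_yellow, gauge_red, gauge_white below 0.05 m/s and contact force between each of gauge_blue, gauge_yellow, gauge_red, gauge_white and the fingers below 0.1 N and (distance between gauge_yellow_eye and peg1 below 0.04 m or distance between gauge_yellow_eye and peg2 below 0.04 m or distance between gauge_yellow_eye and peg3 below 0.04 m) and (distance between gauge_red_eye and peg1 below 0.04 m or distance between gauge_red_eye and peg2 below 0.04 m or distance between gauge_red_eye and peg3 below 0.04 m) and (distance between gauge_white_eye and peg1 below 0.04 m or distance between gauge_white_eye and peg2 below 0.04 m or distance between gauge_white_eye and peg3 below 0.04 m)), for 0.3 s.
3. with the lever open, the nut's pointer is at the mark (value of joint lever above 1.4 rad and value of joint nut between -0.15 and 0.15 rad), for 0.2 s.
At the end, for the whole second after the job is handed in: The lever is closed (below 0.1 rad), the nut within 0.15 rad of its mark, and every gauge present hangs upright (within 0.35 rad), at rest and released, by its eye on a peg (the eye's centre within 40 mm of the middle of a peg) (value of joint lever below 0.1 rad and value of joint nut between -0.15 and 0.15 rad and (distance between gauge_blue_eye and peg1 below 0.04 m or distance between gauge_blue_eye and peg2 below 0.04 m or distance between gauge_blue_eye and peg3 below 0.04 m) and angle between each of gauge_blue, gauge_yellow, gauge_red, gauge_white's own z axis and vertical below 0.35 rad and linear speed of each of gauge_blue, gauge_yellow, gauge_red, gauge_white below 0.05 m/s and contact force between each of gauge_blue, gauge_yellow, gauge_red, gauge_white and the fingers below 0.1 N and (distance between gauge_yellow_eye and peg1 below 0.04 m or distance between gauge_yellow_eye and peg2 below 0.04 m or distance between gauge_yellow_eye and peg3 below 0.04 m) and (distance between gauge_red_eye and peg1 below 0.04 m or distance between gauge_red_eye and peg2 below 0.04 m or distance between gauge_red_eye and peg3 below 0.04 m) and (distance between gauge_white_eye and peg1 below 0.04 m or distance between gauge_white_eye and peg2 below 0.04 m or distance between gauge_white_eye and peg3 below 0.04 m)); the robot touches nothing.
It fails at once if a bystander is pushed more than 30 mm from its place (distance of any of jar, driver, panel1, cup, barrel, capbox from where it was at the start of the episode above 0.03 m).
Of gauge_blue, gauge_yellow, gauge_red, gauge_white only 2 to 3 are there at a start; the rules pass over those that are not, and their reading is None.
At some moment in a run one of gauge_blue, gauge_yellow, gauge_red, gauge_white may be knocked a few centimetres aside while the robot is not near it.
It also fails if it takes over 210 s, if anything falls off the work surface, if the arm or the gripper's body presses on something with over 40 N, if the wrist force passes 120 N, or if a joint passes its speed limit or range.

## Robot

A 6-joint arm with a two-finger parallel gripper is mounted at the origin on the work surface. World frame = base frame: x ahead of the robot, y to its left, z up, the work surface at z = 0. Lengths are in m, angles in rad, forces in N, time in s.
With the tool pointing down it reaches from about 0.275 to 0.975 m from the base axis. Payload 8.4 kg.
Tool frame: the origin (TCP) lies at the very end of the fingers, on their centre line; the grasp point (between the pads) lies 19 mm behind it (r.grip_depth is the distance from the TCP to the grasp point, in m); z points along the fingers, y is the direction in which the jaws open and shut (so a half turn about z gives the same grasp; the last joint's range is limited). The gripper opens to 92 mm and grips with 3 to 60 N. Pads are 20 mm wide; open, the fingers measure 128 mm over their backs; the gripper's body (75 mm by 189 mm) begins 69 mm behind the grasp point.
Start: joints at [-0.002, 0.353, 1.633, -0, 1.155, -0.002], TCP at [0.625, -0, 0.215] pointing down, gripper open.
Joint ranges: [-2.63, 2.63], [-0.92, 2.1], [0.06, 2.66], [-1.3, 4.44], [0, 2.69], [-3.02, 3.02]. Speed limits (rad/s): [2.22, 2.22, 2.79, 3.14, 3.14, 3.14].

## Interface

Orientations are given as a rotation vector (axis times angle).
In Python, from plant import r, cams, ticket gives the robot as it stands.
- The arm moves only by the tool carry_out, never from a script. Its argument "plan" is a list of rows, each a list of 7 numbers: the shift along the tool's x, y, z in mm, then the turn, a rotation vector about the tool's x, y, z in rad, then the finger opening in mm, from 0 to 91.9. In form: [[dx, dy, dz, ax, ay, az, gripper], ...]. A call has 1 to 10 rows; each row shifts and turns the commanded pose from where the row before left it, along the tool's axes as they then stand; what a row does not reach is not made up. A row lasts 1/12 s, in which the tool goes at most 41.7 mm and 7.16 degrees, less where a joint would pass 70% of its speed; a pose out of reach is approached as far as the arm can. A call with a gripper value outside its range is refused whole. The fingers move at their own pace and stop on an object; the grip force is fixed at half the most. Time passes only in rows, so rows that do not move let the fingers close. It gives the time, the measured TCP pose, the force and the opening at its end, in the units of the state.
- r.observe(): the state, without advancing time (a new reading comes with each control period).
- cams.camera(name): name is "scene" or "side" or "wrist"; returns (picture, depth): 480x640x3 uint8, red, green, blue; 480x640 float32, m along the optical axis (not along the pixel's ray), 0 where there is no reading.
- cams.camera_model(name): a dict with "fx", "fy", "cx", "cy" (pixels), "dist_coeffs" ([k1, k2, p1, p2, k3] as OpenCV has them; the pictures are not rectified), "rvec" (rotation vector, rad) and "tvec" (3), from world to camera coordinates, as OpenCV has them. Camera axes: x right, y down, z forward; pixel columns grow to the right and rows downward; lengths in m; the calibration is good to about 2 mm. A picture is of the moment at which its call begins: read the wrist's pose just before it. camera_model takes no time and is no camera call; for the wrist camera it gives the pose at the moment of the call.
- ticket.job_done(): hands the job in, once; it reports no verdict.
The state is a dict: "t": time; "joints": joint angles; "dq": joint speeds; "joint_efforts": joint torques, N m; "position": TCP position; "orientation": TCP orientation; "ft_force": force on the tool from outside, world axes, zero at the start; "ft_torque": the same for the moment, N m; "gripper_width": finger opening in m.
Only numpy, scipy, OpenCV 4.12 (cv2) and the standard library are available. Lean on these libraries where they do the work, as an engineer would, in place of code of your own. Each camera call takes 0.05 s, during which the arm holds its last target.

## Working session

There is one attempt and no reset: what is moved stays moved. The work goes in short steps, Python scripts to look and compute and a tool call to move; the robot and the scene stay as the last step left them, time stands still between calls to the robot, and variables do not carry over. Pictures are saved under pics/ and viewed, and the job is handed in when it is done.

Besides the shell and the picture viewer there is one more tool, called after "Call:" as name(argument=value, ...) on one line, values as JSON. carry_out: Moves the arm, as the interface text tells. Its arguments: {"type":"object","properties":{"plan":{"type":"array"}},"required":["plan"]}

```bash
ls; mkdir -p pics; cat > h.py <<'E'
import numpy as np, cv2
from plant import r, cams, ticket
def save(n,f):
    m=cams.camera_model(n); p,d=cams.camera(n); cv2.imwrite('pics/%s.png'%f,p[:,:,::-1]); np.savez('pics/%s.npz'%f,p=p,d=d,m=np.array([m],dtype=object)); return p,d,m
def load(f):
    z=np.load('pics/%s.npz'%f,allow_pickle=True); return z['p'],z['d'],z['m'][0]
def KD(m): return np.array([[m['fx'],0,m['cx']],[0,m['fy'],m['cy']],[0,0,1.]]),np.array(m['dist_coeffs'],float)
def rays(m,px):
    K,D=KD(m); q=cv2.undistortPoints(np.array(px,float).reshape(-1,1,2),K,D).reshape(-1,2)
    R=cv2.Rodrigues(np.array(m['rvec'],float))[0]; t=np.array(m['tvec'],float).reshape(3)
    return -R.T@t, np.c_[q,np.ones(len(q))]@R
def onz(m,px,z):
    o,d=rays(m,px); return o+d*((z-o[2])/d[:,2])[:,None]
def depthpts(m,d,px):
    px=np.array(px).reshape(-1,2); o,v=rays(m,px); return o+v*d[px[:,1].astype(int),px[:,0].astype(int)][:,None]
def proj(m,X):
    K,D=KD(m); return cv2.projectPoints(np.array(X,float).reshape(-1,3),np.array(m['rvec'],float),np.array(m['tvec'],float),K,D)[0].reshape(-1,2)
E
python3 - <<'E'
from h import *
for n in('scene','side','wrist'):
    p,d,m=save(n,n+'0'); o,_=rays(m,[[320,240]]); print(n,o.round(3),m['fx'])
print(r.observe())
E
```

```text
pics
scene [1.472 0.531 0.884] 544.9379037106172
side [0.004 0.786 0.805] 510.044077415161
wrist [0.625 0.078 0.384] 370.71777059223257
{'t': 0.15, 'joints': array([-2.43554316e-03,  3.53500019e-01,  1.63391175e+00, -3.33999260e-05,
        1.15518364e+00, -2.41887401e-03]), 'dq': array([ 0.00018715, -0.0010182 , -0.00366148, -0.00114653, -0.00146664,
        0.00077039]), 'joint_efforts': array([-8.47799656e-04, -5.94210899e+01, -3.34467816e+01,  6.96930941e-02,
        2.04021111e-02, -8.35750166e-05]), 'position': array([ 6.24654638e-01, -3.23538912e-05,  2.14051361e-01]), 'orientation': array([-2.22095748e+00, -2.22095045e+00,  1.14483873e-03]), 'ft_force': array([-0.95976847,  0.41820652, -0.29790148]), 'ft_torque': array([ 0.00829519, -0.02667268,  0.0744268 ]), 'gripper_width': 0.09204487902690343}
```

View pics/scene0.png

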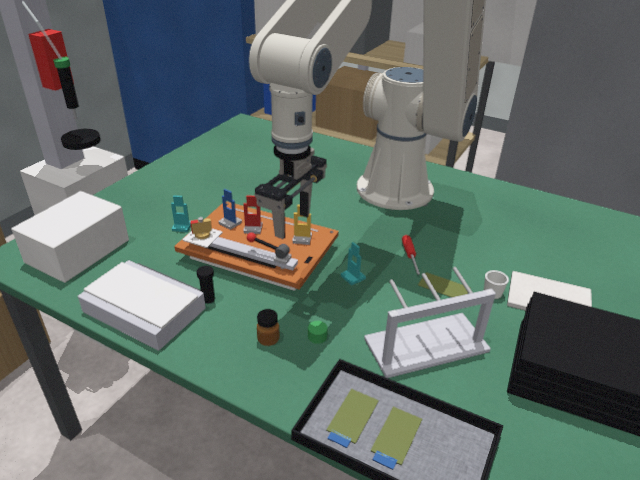

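View pics/side0.png

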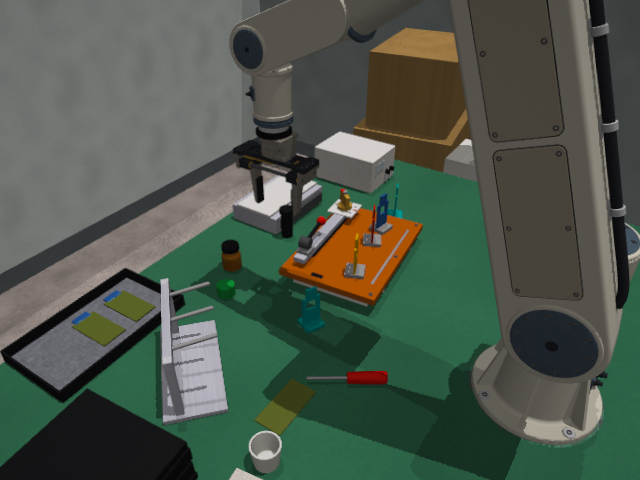

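View pics/wrist0.png

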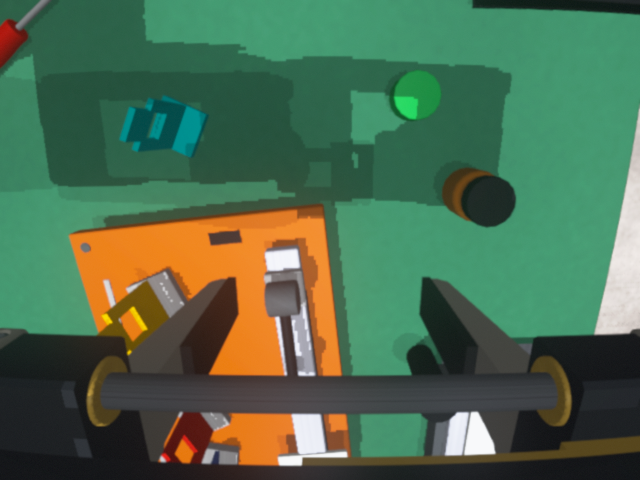

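The scene view shows:
- The jig with blue (229,207), red (252,215) and yellow (302,227) gauges on it. No white one is visible.
- Turquoise look-alikes at (180,213) and (353,263), off the jig and to be left alone.
- The lever's red ball at (252,237), the nut at (202,228) and the rack at (427,335).

The red ball could be confused with the red gauge, the red-handled driver (408,245) or the nut's red pointer.

```bash
python3 - <<'E'
from h import *
def hsvmask(p,lo,hi):
    return cv2.inRange(cv2.cvtColor(p,cv2.COLOR_RGB2HSV),np.array(lo),np.array(hi))
for n in('scene0','side0','wrist0'):
    p,d,m=load(n)
    H,W=d.shape; uu,vv=np.meshgrid(np.arange(W),np.arange(H)); px=np.c_[uu.ravel(),vv.ravel()]
    X=depthpts(m,d,px).reshape(H,W,3); np.save('pics/%s_X.npy'%n,X)
    mk=(hsvmask(p,(5,150,90),(16,255,255))>0)&(d>0)&(abs(X[...,2]-0.05)<0.008)
    P=X[mk][:,:2]
    if len(P)>100:
        rc=cv2.minAreaRect((P*1000).astype(np.float32)); print(n,len(P),rc, np.median(X[mk][:,2]))
    # table z
    print('tablez',np.median(X[(hsvmask(p,(60,100,40),(85,255,255))>0)&(d>0)&(abs(X[...,2])<.02)][:,2]))
for n,boxs in(('scene0',(150,170,350,300)),('side0',(270,170,440,310))):
    p,d,m=load(n); a,b,c,e=boxs
    s=cv2.resize(p[b:e,a:c],None,fx=4,fy=4,interpolation=cv2.INTER_CUBIC); cv2.imwrite('pics/%s_c.png'%n,s[:,:,::-1])
E
```

```text
scene0 3885 ((598.566162109375, -160.65945434570312), (426.7698059082031, 371.3120422363281), 6.587662220001221) 0.05013247616221472
tablez 1.1992242749836457e-05
side0 5296 ((512.9603271484375, -174.4481658935547), (250.27342224121094, 364.4031066894531), 5.959526538848877) 0.0506766351514778
tablez 7.59519923629326e-05
wrist0 26507 ((587.4185791015625, -133.80355834960938), (402.07989501953125, 305.7363586425781), 8.13493824005127) 0.049799359651227726
tablez -0.0002086933552388759
```

View pics/scene0_c.png

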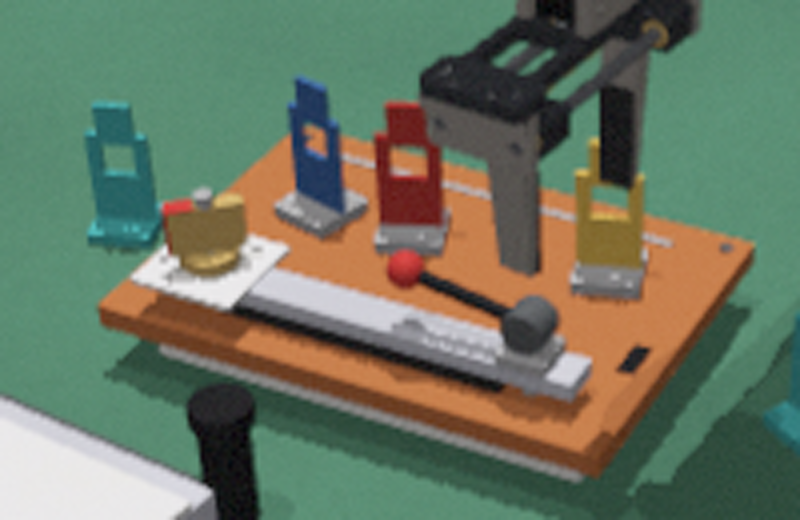

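View pics/side0_c.png

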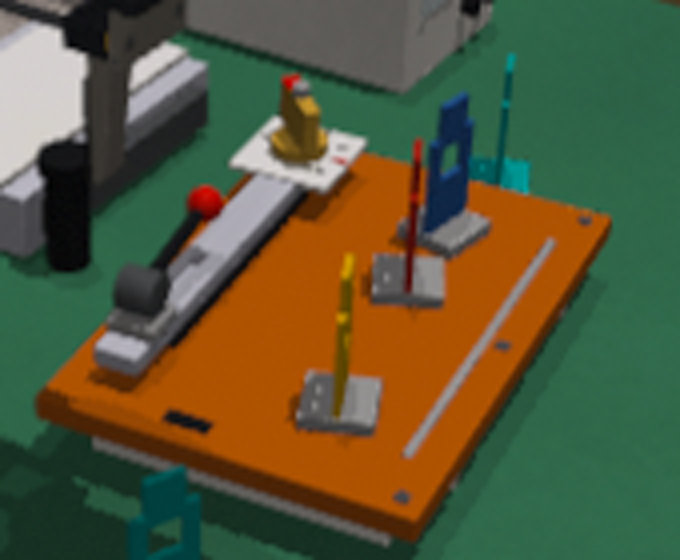

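```bash
cat >> h.py <<'E'
def hm(p,lo,hi): return cv2.inRange(cv2.cvtColor(p,cv2.COLOR_RGB2HSV),np.array(lo),np.array(hi))>0
COL=dict(blue=((108,120,40),(125,255,255)),yellow=((20,140,80),(30,255,255)),turq=((85,150,60),(97,255,255)))
def redm(p): return hm(p,(0,150,70),(4,255,255))|hm(p,(174,150,70),(180,255,255))
def colm(p,c): return redm(p) if c=='red' else hm(p,*COL[c])
def XYZ(m,d):
    H,W=d.shape; uu,vv=np.meshgrid(np.arange(W),np.arange(H)); return depthpts(m,d,np.c_[uu.ravel(),vv.ravel()]).reshape(H,W,3)
E
python3 - <<'E'
from h import *
J=np.array([.513,-.1745]); a=np.radians(6); ex=np.array([np.cos(a),np.sin(a)]); ey=np.array([-ex[1],ex[0]])
for n in('scene0','side0'):
    p,d,m=load(n); X=XYZ(m,d); ok=d>0
    Q=np.stack([(X[...,:2]-J)@ex,(X[...,:2]-J)@ey,X[...,2]],-1)
    mk=hm(p,(5,150,90),(16,255,255))&ok&(abs(X[...,2]-.05)<.006)&(abs(Q[...,0])<.15)&(abs(Q[...,1])<.21)
    P=X[mk][:,:2]; rc=cv2.minAreaRect((P*1000).astype(np.float32)); print(n,'jig',rc)
    inj=ok&(abs(Q[...,0])<.14)&(abs(Q[...,1])<.19)
    for c in('blue','yellow','red'):
        mk=colm(p,c)&inj&(X[...,2]>.058)&(X[...,2]<.17)
        if c=='red':
            b=mk&(Q[...,0]>.05)&(Q[...,1]>-.07); mk&=(Q[...,0]<.05)
            print('ball',b.sum(),X[b].mean(0).round(4),Q[b].mean(0).round(4))
            v,u=np.nonzero(b); print('ballpix',u.mean(),v.mean())
        Pt=X[mk]
        if len(Pt)<20: print(c,'none');continue
        xy=Pt[:,:2]; c0=np.median(xy,0); k=np.linalg.norm(xy-c0,axis=1)<.035; Pt=Pt[k]; xy=xy[k]; 
        w,V=np.linalg.eigh(np.cov(xy.T)); dr=V[:,1]; s=(xy-xy.mean(0))@dr
        mid=xy.mean(0)+dr*(np.percentile(s,2)+np.percentile(s,98))/2
        print(c,len(Pt),'mid',mid.round(4),'Q',((mid-J)@ex).round(4),((mid-J)@ey).round(4),'wid dir deg',np.degrees(np.arctan2(dr[1],dr[0]))%180,'ext',np.ptp(s).round(3),'sd',np.sqrt(w[0]).round(4),'z',Pt[:,2].min().round(3),Pt[:,2].max().round(3))
    # brass nut
    mk=hm(p,(14,60,60),(30,255,255))&ok&(Q[...,0]>.03)&(Q[...,1]<-.06)&(X[...,2]>.075)
    if mk.sum(): print('nut',mk.sum(),X[mk].mean(0).round(3),Q[mk].mean(0).round(3))
    mk=redm(p)&ok&(Q[...,0]>.03)&(Q[...,1]<-.07)&(X[...,2]>.085); print('ptr',mk.sum(),X[mk].mean(0).round(3),Q[mk].mean(0).round(3))
    # turquoise
    mk=(colm(p,'turq')&ok).astype(np.uint8); nn,lb,st,ce=cv2.connectedComponentsWithStats(mk)
    for i in range(1,nn):
        if st[i,4]>60: print('turq',X[lb==i].mean(0).round(3))
    # rack
    near=ok&(X[...,0]>.5)&(X[...,1]>.05)&(X[...,1]<.65)
    mk=near&(X[...,2]>.13)&(X[...,2]<.165)&(X[...,0]<1.0); nn,lb,st,ce=cv2.connectedComponentsWithStats(mk.astype(np.uint8))
    for i in range(1,nn):
        if st[i,4]>20: P=X[lb==i]; print('rackhi',st[i],P.mean(0).round(3),P.min(0).round(3),P.max(0).round(3))
E
```

```text
scene0 jig ((516.8114013671875, -175.46160888671875), (258.7623596191406, 361.9207763671875), 6.068999290466309)
blue 193 mid [ 0.4994 -0.2827] Q -0.0249 -0.1062 wid dir deg 79.75692565247688 ext 0.047 sd 0.0019 z 0.063 0.155
yellow 250 mid [ 0.4615 -0.0748] Q -0.0408 0.1045 wid dir deg 112.33909582326855 ext 0.043 sd 0.0023 z 0.062 0.156
ball 63 [ 0.6017 -0.1344  0.1215] [0.0924 0.0306 0.1215]
ballpix 250.88888888888889 236.82539682539684
red 318 mid [ 0.4897 -0.2128] Q -0.0272 -0.0356 wid dir deg 116.9773637851868 ext 0.041 sd 0.0026 z 0.06 0.156
nut 302 [ 0.617 -0.276  0.104] [ 0.093 -0.112  0.104]
ptr 16 [ 0.624 -0.294  0.124] [ 0.098 -0.13   0.124]
turq [ 0.531 -0.434  0.044]
turq [0.481 0.088 0.037]
rackhi [ 387  267  108   59 1745] [0.624 0.346 0.147] [0.508 0.238 0.13 ] [0.718 0.439 0.162]
side0 jig ((512.9603271484375, -174.4481658935547), (250.27342224121094, 364.4031066894531), 5.959526538848877)
blue 69 mid [ 0.4941 -0.2791] Q -0.0297 -0.102 wid dir deg 82.05125982587879 ext 0.045 sd 0.0014 z 0.062 0.148
yellow 108 mid [ 0.6051 -0.2686] Q 0.0817 -0.1032 wid dir deg 9.925001616059234 ext 0.034 sd 0.0066 z 0.08 0.126
ball 47 [ 0.591  -0.1321  0.1208] [0.082  0.034  0.1208]
ballpix 320.9148936170213 220.06382978723406
red 42 mid [ 0.4811 -0.2047] Q -0.0349 -0.0267 wid dir deg 116.53867237161873 ext 0.035 sd 0.0009 z 0.062 0.156
nut 5934 [ 0.863 -1.287  0.188] [ 0.232 -1.143  0.188]
ptr 8 [ 0.624 -0.291  0.125] [ 0.098 -0.128  0.125]
turq [ 0.523 -0.434  0.03 ]
turq [0.471 0.091 0.04 ]
rackhi [ 160  278   58   96 1533] [0.597 0.353 0.15 ] [0.504 0.239 0.13 ] [0.716 0.442 0.163]
```

Jig is at about (0.513, -0.1745) with yaw 6°. The ball is at about (0.595, -0.134, 0.113). I'll go above the ball first and check it.

Call:
carry_out(plan=[[0, 0, 0, 0, 0, -0.105, 60], [-33, -11, 0, 0, 0, 0, 60], [-33, -11, 0, 0, 0, 0, 60], [-33, -11, 0, 0, 0, 0, 60], [-32, -11, 0, 0, 0, 0, 60], [0, 0, 0, 0, 0, 0, 60], [0, 0, 0, 0, 0, 0, 60]])

```text
t: 0.73
position: [0.5945, -0.1363, 0.2144]
orientation: [-2.105, -2.331, 0.0]
ft_force: [0.9, -0.2, 0.2]
gripper_width: 0.0599
```

```bash
cat >> h.py <<'E'
from scipy.spatial.transform import Rotation as Ro
def totool(target,yawdeg=None):
    """remaining shift in tool axes (mm) to world target TCP; yaw = world angle of tool y axis"""
    s=r.observe(); R=Ro.from_rotvec(s['orientation']).as_matrix(); 
    print('TCP',np.array(s['position']).round(4),'tooly yaw',np.degrees(np.arctan2(R[1,1],R[0,1])).round(2),'zt',R[:,2].round(3),'F',np.array(s['ft_force']).round(1),'w',round(s['gripper_width'],4),'t',round(s['t'],1))
    if target is not None: print('shift mm',(R.T@(np.array(target)-s['position'])*1000).round(1))
E
python3 - <<'E'
from h import *
totool([.595,-.1345,.100])
p,d,m=save('wrist','w1'); p2,d2,m2=save('scene','s1'); cv2.imwrite('pics/s1c.png',cv2.resize(p2[150:300,150:350],None,fx=4,fy=4)[:,:,::-1])
E
```

```text
TCP [ 0.5945 -0.1363  0.2144] tooly yaw 5.85 zt [-0.  0. -1.] F [ 0.9 -0.2  0.2] w 0.0599 t 0.7
shift mm [  1.7   0.8 114.4]
```

View pics/w1.png

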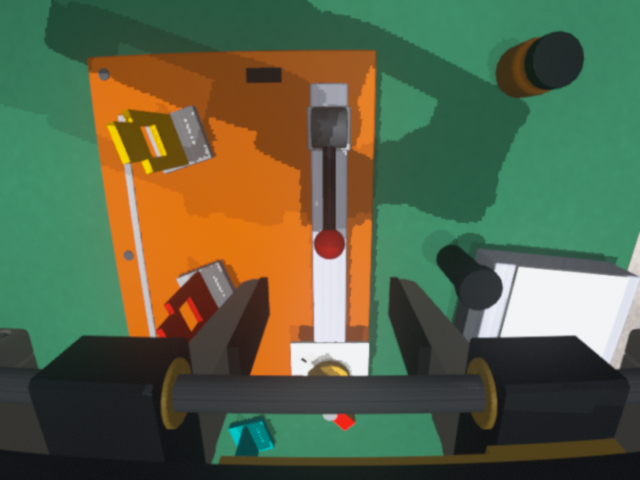

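View pics/s1c.png

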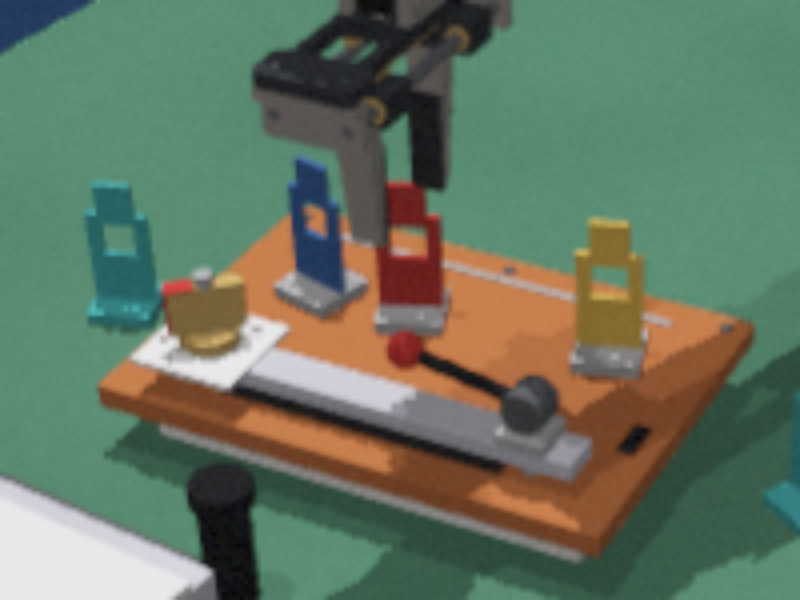

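The wrist view shows the ball at (329,243), on the lever over the bar. It isn't the red gauge at (185,310). I'll measure it from this view.

```bash
python3 - <<'E'
from h import *
p,d,m=load('w1'); X=XYZ(m,d)
mk=redm(p); nn,lb,st,ce=cv2.connectedComponentsWithStats(mk.astype(np.uint8))
for i in range(1,nn):
    if st[i,4]>60: print(st[i],ce[i],onz(m,[ce[i]],.113),X[lb==i].mean(0))
# jig from wrist
mk=hm(p,(5,150,60),(16,255,255))&(abs(X[...,2]-.05)<.006)
# right edge line (x rear)
pts=[]
for v in range(90,280,5):
    u=np.nonzero(mk[v,:400])[0]
    if len(u): pts.append((u.max(),v))
P=onz(m,pts,.05)[:,:2]; f=cv2.fitLine(P.astype(np.float32),cv2.DIST_HUBER,0,.01,.01).ravel(); print('rear edge',f, np.degrees(np.arctan2(f[0],f[1])))
pts=[]
for u in range(110,360,5):
    v=np.nonzero(mk[:120,u])[0]
    if len(v): pts.append((u,v.min()))
P=onz(m,pts,.05)[:,:2]; f2=cv2.fitLine(P.astype(np.float32),cv2.DIST_HUBER,0,.01,.01).ravel(); print('left edge',f2,np.degrees(np.arctan2(f2[1],f2[0])))
# corner
A=np.array([[f[0],-f2[0]],[f[1],-f2[1]]]); t=np.linalg.solve(A,(f2[2:]-f[2:])); c=f[2:]+t[0]*f[:2]
a=np.radians(6); ex=np.array([np.cos(a),np.sin(a)]); ey=np.array([-ex[1],ex[0]])
print('corner',c,'centre',c-ex*.125-ey*.18)
E
```

```text
[315 230  29  28 644] [328.97049689 243.38975155] [[ 0.59496623 -0.13754097  0.113     ]] [ 0.59458469 -0.13393545  0.12540425]
[166 296  52  45 600] [192.98166667 319.32666667] [[ 0.4904355  -0.21368512  0.113     ]] [ 0.48940361 -0.21580401  0.10811938]
[165 302  11  15  81] [169.88888889 308.81481481] [[ 0.471308 -0.206306  0.113   ]] [ 0.47854333 -0.19706227  0.12997058]
[156 327  15  11  89] [162.19101124 332.58426966] [[ 0.46404903 -0.22924706  0.113     ]] [ 0.48221611 -0.20402103  0.15308627]
[334 414  21  16 201] [343.75124378 420.99004975] [[ 0.62526155 -0.30218773  0.113     ]] [ 0.62362076 -0.29163146  0.12479129]
rear edge [ 0.10400202 -0.9945771   0.62995285 -0.09686403] 174.03033
left edge [0.99442893 0.10540918 0.48824704 0.00122803] 6.050741
corner [0.6182544  0.01500877] centre [ 0.51275431 -0.17707123]
```

Call:
carry_out(plan=[[0, 1, 30, 0, 0, 0, 60], [0, 0, 30, 0, 0, 0, 60], [0, 0, 30, 0, 0, 0, 60], [0, 0, 25, 0, 0, 0, 60], [0, 0, 0, 0, 0, 0, 20], [0, 0, 0, 0, 0, 0, 10], [0, 0, 0, 0, 0, 0, 10], [0, 0, 0, 0, 0, 0, 10], [0, 0, 0, 0, 0, 0, 10], [0, 0, 0, 0, 0, 0, 10]])

```text
t: 1.67
position: [0.5948, -0.135, 0.1006]
orientation: [-2.101, -2.335, 0.003]
ft_force: [-6.1, -3.9, 2.5]
gripper_width: 0.0223
```

```bash
python3 - <<'E'
from h import *
totool(None)
prev=None
for k in range(0,19):
    th=1.80*k/18+.153; q=np.array([.086*-np.cos(th),.086*np.sin(th)])*1000
    if prev is not None: print((q-prev).round(1),end=' ')
    prev=q
E
```

```text
TCP [ 0.5948 -0.135   0.1006] tooly yaw 6.04 zt [-0.002 -0.001 -1.   ] F [-6.1 -3.9  2.5] w 0.0223 t 1.7
[1.7 8.4] [2.6 8.2] [3.4 7.9] [4.1 7.5] [4.9 7.1] [5.6 6.6] [6.2 6. ] [6.7 5.3] [7.2 4.6] [7.7 3.9] [8.  3.1] [8.3 2.3] [8.5 1.4] [8.6 0.6] [ 8.6 -0.3] [ 8.5 -1.1] [ 8.4 -2. ] [ 8.1 -2.8]
```

Call:
carry_out(plan=[[1.7, 0, -8.4, 0, 0, 0, 10], [2.6, 0, -8.2, 0, 0, 0, 10], [3.4, 0, -7.9, 0, 0, 0, 10], [4.1, 0, -7.5, 0, 0, 0, 10], [4.9, 0, -7.1, 0, 0, 0, 10], [5.6, 0, -6.6, 0, 0, 0, 10], [6.2, 0, -6.0, 0, 0, 0, 10], [6.7, 0, -5.3, 0, 0, 0, 10], [7.2, 0, -4.6, 0, 0, 0, 10]])

```text
t: 2.42
position: [0.5904, -0.0923, 0.162]
orientation: [-2.101, -2.334, 0.002]
ft_force: [-4.6, -2.4, -5.0]
gripper_width: 0.0221
```

```bash
python3 - <<'E'
from h import *
totool(None)
p2,d2,m2=save('scene','s2'); cv2.imwrite('pics/s2c.png',cv2.resize(p2[150:300,150:350],None,fx=4,fy=4)[:,:,::-1])
E
```

```text
TCP [ 0.5904 -0.0923  0.162 ] tooly yaw 6.02 zt [-0.002 -0.    -1.   ] F [-4.6 -2.4 -5. ] w 0.0221 t 2.4
```

View pics/s2c.png

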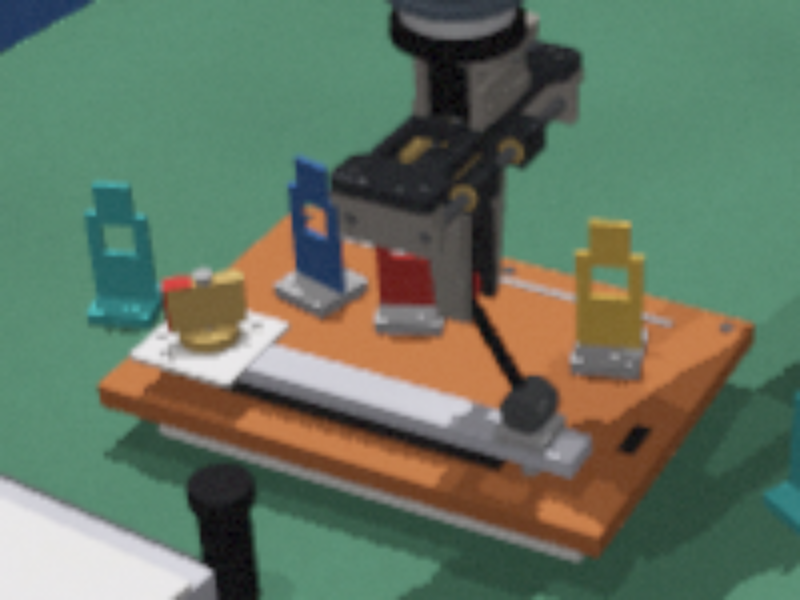

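The ball follows the gripper and the lever is about half way. Continuing to the stop.

Call:
carry_out(plan=[[7.7, 0, -3.9, 0, 0, 0, 10], [8, 0, -3.1, 0, 0, 0, 10], [8.3, 0, -2.3, 0, 0, 0, 10], [8.5, 0, -1.4, 0, 0, 0, 10], [8.6, 0, -0.6, 0, 0, 0, 10], [8.6, 0, 0.3, 0, 0, 0, 10], [8.5, 0, 1.1, 0, 0, 0, 10], [8.4, 0, 2.0, 0, 0, 0, 10], [4, 0, 1.4, 0, 0, 0, 10], [0, 0, 0, 0, 0, 0, 10]])

```text
t: 3.3
position: [0.583, -0.0208, 0.1694]
orientation: [-2.1, -2.334, -0.0]
ft_force: [-9.0, 2.5, 8.7]
gripper_width: 0.0205
```

Call:
carry_out(plan=[[0, 0, 0, 0, 0, 0, 60], [0, 0, 0, 0, 0, 0, 60], [0, 0, 0, 0, 0, 0, 60], [0, 0, 0, 0, 0, 0, 60], [0, 0, -30, 0, 0, 0, 60], [0, 0, -40, 0, 0, 0, 60], [0, 0, -40, 0, 0, 0, 60], [0, 0, 0, 0, 0, 0, 60]])

```text
t: 3.97
position: [0.5883, -0.0226, 0.286]
orientation: [2.096, 2.328, 0.012]
ft_force: [0.9, 0.7, 0.6]
gripper_width: 0.0597
```

```bash
python3 - <<'E'
from h import *
totool(None)
p2,d2,m2=save('scene','s3'); cv2.imwrite('pics/s3c.png',cv2.resize(p2[150:300,150:350],None,fx=4,fy=4)[:,:,::-1])
save('side','d3')
X=XYZ(m2,d2); mk=redm(p2); nn,lb,st,ce=cv2.connectedComponentsWithStats(mk.astype(np.uint8))
for i in range(1,nn):
    if st[i,4]>30: print(ce[i],X[lb==i].mean(0).round(3))
E
```

```text
TCP [ 0.5883 -0.0226  0.286 ] tooly yaw 6.01 zt [ 0.012 -0.    -1.   ] F [0.9 0.7 0.6] w 0.0597 t 4.0
[56.77090909 40.32727273] [ 0.409 -0.96   0.42 ]
[44.92133727 60.6892822 ] [ 0.453 -0.977  0.368]
[251.65454545 212.1969697 ] [ 0.493 -0.21   0.108]
[289.14285714 224.08571429] [ 0.591 -0.03   0.189]
[408.29479769 245.60115607] [0.313 0.17  0.031]
```

View pics/s3c.png

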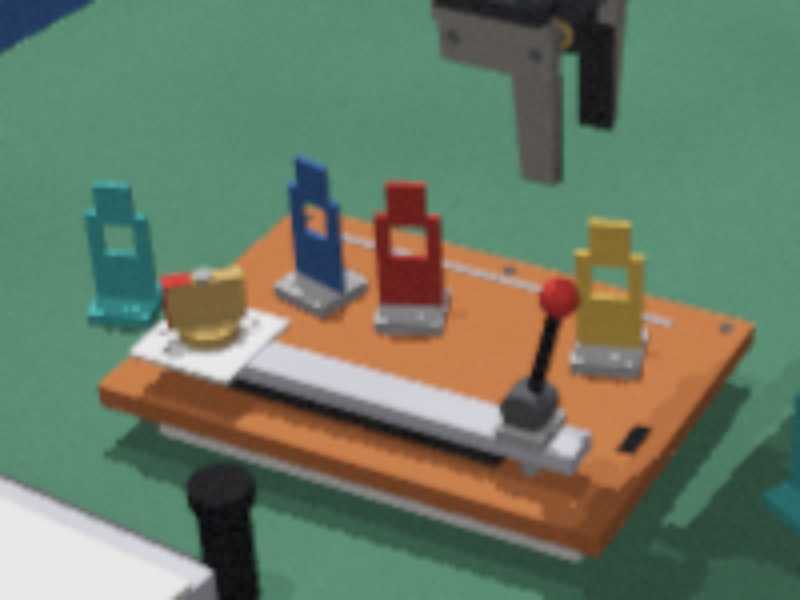

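View pics/d3.png

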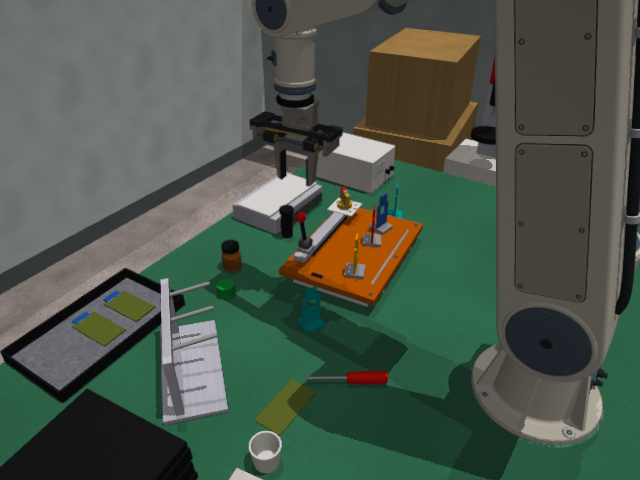

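```bash
python3 - <<'E'
from h import *
for n in('s3','d3'):
    p,d,m=load(n); X=XYZ(m,d); a,b,c,e=(370,250,510,380) if n=='s3' else (140,260,250,430)
    cv2.imwrite('pics/%s_r.png'%n,cv2.resize(p[b:e,a:c],None,fx=4,fy=4,interpolation=cv2.INTER_CUBIC)[:,:,::-1])
    near=(d>0)&(X[...,0]>.45)&(X[...,0]<.8)&(X[...,1]>.2)&(X[...,1]<.5)
    mk=near&(X[...,2]>.125)&(X[...,2]<.17)
    P=X[mk]
    mt=near&(X[...,2]>.147)&(X[...,2]<.157)&(p.min(2)>60)
    # base
    mb=near&(X[...,2]>.004)&(X[...,2]<.04)&(hm(p,(0,0,100),(180,60,255)))
    B=X[mb]; print(n,'base z',np.median(B[:,2]), cv2.minAreaRect((B[:,:2]*1000).astype(np.float32)),len(B))
    # crossbar: RANSAC-ish line of long extent
    rng=np.random.default_rng(0); xy=P[:,:2]; best=0
    for _ in range(500):
        i,j=rng.choice(len(xy),2,replace=False); v=xy[j]-xy[i]; L=np.linalg.norm(v)
        if L<.08: continue
        v/=L; k=abs((xy-xy[i])@[-v[1],v[0]])<.006
        if k.sum()>best: best=k.sum(); K=k; V=v
    q=xy[K]; f=cv2.fitLine(q.astype(np.float32),cv2.DIST_HUBER,0,.01,.01).ravel(); s=(q-f[2:])@f[:2]
    print('cross ang',np.degrees(np.arctan2(f[1],f[0]))%180,'ends',f[2:]+s.min()*f[:2],f[2:]+s.max()*f[:2],best,len(xy))
    np.save('pics/%s_P.npy'%n,P)
E
```

```text
s3 base z 0.01149436080986782 ((638.7359008789062, 353.07586669921875), (293.75103759765625, 322.46356201171875), 89.9802017211914) 6386
cross ang 138.38208 ends [0.54037756 0.43889211] [0.71767887 0.28137745] 1134 1792
d3 base z 0.01162408971200768 ((649.8126831054688, 343.2791748046875), (342.2394714355469, 267.0503845214844), 9.225028038024902) 4945
cross ang 138.05255 ends [0.52893844 0.43486192] [0.70810224 0.27383944] 698 1552
```

View pics/s3_r.png

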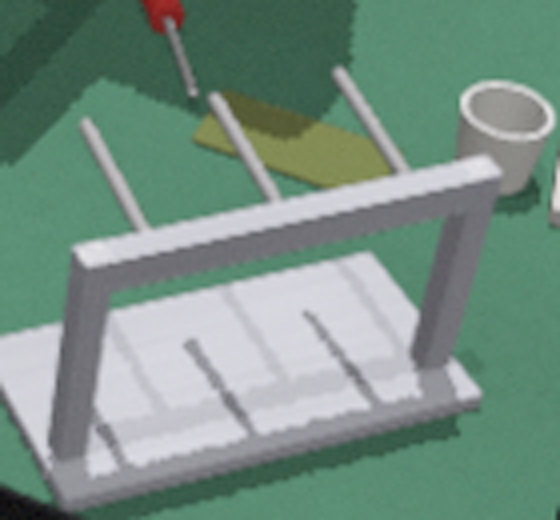

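View pics/d3_r.png

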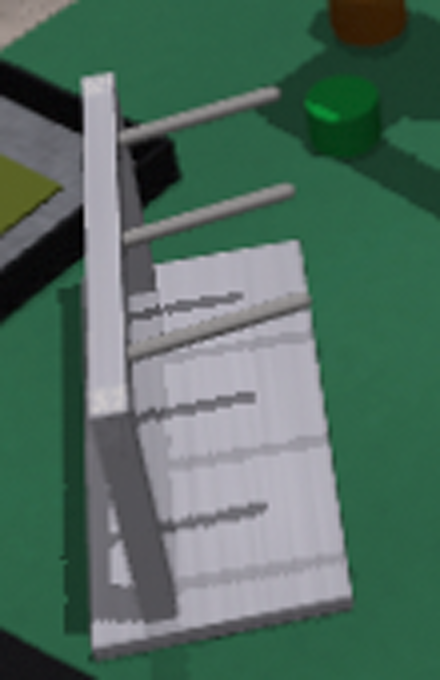

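```bash
python3 - <<'E'
from h import *
_,_,ms=load('s3'); _,_,md=load('d3')
S=[(391.3,280.5),(424,274.3),(455,268)]; D=[(209,283),(212.3,307),(216,334.5)]
a=onz(ms,S,.1575); b=onz(md,D,.1575); print(a.round(4)); print(b.round(4)); print((a-b).round(4))
c=(a+b)/2; v=c[2]-c[0]; print(np.degrees(np.arctan2(v[1],v[0])),np.linalg.norm(v))
# roots z~.142: peg line near crossbar face
Sr=[(370+145/4,250+230/4),(370+278/4,250+200/4),(370+405/4,250+172/4)]; Dr=[(140+122/4,260+137/4),(140+126/4,260+238/4),(140+130/4,260+352/4)]
print(onz(md,Dr,.142).round(4)); 
# crossbar top edges in side: corners
C=[(140+84/4,260+78/4),(140+113/4,260+73/4),(140+93/4,260+412/4),(140+127/4,260+405/4)]
print('cross side',onz(md,C,.152).round(4))
C=[(370+75/4,250+252/4),(370+105/4,250+265/4),(370+490/4,250+157/4),(370+500/4,250+172/4)]
print('cross scene',onz(ms,C,.152).round(4))
# base corners z .012
C=[(140+92/4,260+652/4),(140+350/4,260+600/4),(140+298/4,260+243/4)]
q=onz(md,C,.012);print('base side',q.round(4),[np.degrees(np.arctan2(*(q[i+1]-q[i])[1::-1])) for i in (0,1)],'mid',((q[0]+q[2])/2).round(4))
E
```

```text
[[0.6204 0.2402 0.1575]
 [0.565  0.2918 0.1575]
 [0.5094 0.3419 0.1575]]
[[0.6174 0.2408 0.1575]
 [0.5626 0.2904 0.1575]
 [0.507  0.3409 0.1575]]
[[ 0.003  -0.0006  0.    ]
 [ 0.0025  0.0014  0.    ]
 [ 0.0023  0.001   0.    ]]
137.64960785744614 0.1498385380350617
[[0.6718 0.297  0.142 ]
 [0.6159 0.3476 0.142 ]
 [0.5603 0.3983 0.142 ]]
cross side [[0.7124 0.2825 0.152 ]
 [0.703  0.2713 0.152 ]
 [0.5395 0.4374 0.152 ]
 [0.5304 0.4265 0.152 ]]
cross scene [[0.7091 0.2739 0.152 ]
 [0.7101 0.2902 0.152 ]
 [0.5309 0.4307 0.152 ]
 [0.5401 0.4385 0.152 ]]
base side [[0.5466 0.4642 0.012 ]
 [0.4679 0.3765 0.012 ]
 [0.6525 0.2104 0.012 ]] [np.float64(-131.89077821336426), np.float64(-41.98810968437445)] mid [0.5995 0.3373 0.012 ]
```

Lever is open and rack yaw is about 48°. The peg tips are near (.619,.241), (.564,.291) and (.508,.341). Next I'll measure the gauges from the wrist.

```bash
cat >> h.py <<'E'
def gauge(p,d,m,c,pr=True):
    X=XYZ(m,d); mk=colm(p,c)&(d>0)
    if c=='red': pass
    Pt=X[mk&(X[...,2]>.062)&(X[...,2]<.165)&(X[...,0]<.57)&(X[...,0]>.35)&(X[...,1]<.04)&(X[...,1]>-.4)]
    if len(Pt)<40: print(c,'few',len(Pt)); return
    c0=np.median(Pt[:,:2],0); Pt=Pt[np.linalg.norm(Pt[:,:2]-c0,axis=1)<.035]
    f=cv2.fitLine(Pt[:,:2].astype(np.float32),cv2.DIST_HUBER,0,.001,.01).ravel(); s=(Pt[:,:2]-f[2:])@f[:2]
    w=Pt[:,2]<.13; lo,hi=np.percentile(s[w],1),np.percentile(s[w],99)
    mid=f[2:]+f[:2]*(lo+hi)/2
    T=Pt[Pt[:,2]>.150]; t=T[:,:2].mean(0) if len(T) else None
    Tb=Pt[Pt[:,2]>.135]; st=(Tb[:,:2]-f[2:])@f[:2]; tm=f[2:]+f[:2]*(st.min()+st.max())/2
    res=np.abs((Pt[:,:2]-f[2:])@[-f[1],f[0]])
    print(c,len(Pt),'mid(face)',mid.round(4),'ext',(hi-lo).round(4),'gauge-x yaw',((np.degrees(np.arctan2(f[1],f[0]))+0)%180-90).round(2),'top',None if t is None else t.round(4),len(T),'tabmid',tm.round(4),'tabw',np.ptp(st).round(4),'res',res.mean().round(4),'zmax',Pt[:,2].max().round(4))
E
python3 - <<'E'
from h import *
for n in('w1','s3','d3'):
    print(n)
    for c in('yellow','red','blue'): gauge(*load(n),c)
p,d,m=save('wrist','w3'); print('w3')
for c in('yellow','red','blue'): gauge(p,d,m,c)
E
```

```text
w1
yellow 3022 mid(face) [ 0.4592 -0.0735] ext 0.0421 gauge-x yaw 23.53 top [ 0.4578 -0.0741] 462 tabmid [ 0.4592 -0.0734] tabw 0.0265 res 0.0008 zmax 0.156
red 807 mid(face) [ 0.4862 -0.2096] ext 0.0387 gauge-x yaw 28.87 top [ 0.4821 -0.2039] 86 tabmid [ 0.4852 -0.2078] tabw 0.0178 res 0.0008 zmax 0.1555
blue few 0
s3
yellow 323 mid(face) [ 0.4614 -0.0749] ext 0.0394 gauge-x yaw 23.24 top [ 0.461  -0.0746] 19 tabmid [ 0.4611 -0.0742] tabw 0.021 res 0.002 zmax 0.1565
red 327 mid(face) [ 0.4896 -0.2125] ext 0.0404 gauge-x yaw 27.16 top [ 0.4889 -0.2115] 22 tabmid [ 0.4895 -0.2122] tabw 0.0226 res 0.0021 zmax 0.1576
blue 198 mid(face) [ 0.4999 -0.2816] ext 0.045 gauge-x yaw -9.67 top [ 0.5001 -0.2801] 13 tabmid [ 0.4996 -0.283 ] tabw 0.0284 res 0.0014 zmax 0.1549
d3
yellow 92 mid(face) [ 0.4544 -0.0716] ext 0.0405 gauge-x yaw 21.53 top [ 0.4557 -0.0717] 12 tabmid [ 0.4544 -0.0716] tabw 0.0217 res 0.0008 zmax 0.1586
red 42 mid(face) [ 0.4755 -0.1943] ext 0.0072 gauge-x yaw 27.99 top [ 0.4843 -0.2106] 6 tabmid [ 0.4844 -0.211 ] tabw 0.0251 res 0.0007 zmax 0.1564
blue 55 mid(face) [ 0.4942 -0.2781] ext 0.0413 gauge-x yaw -10.18 top [ 0.4927 -0.2649] 1 tabmid [ 0.4946 -0.2759] tabw 0.021 res 0.0012 zmax 0.1528
w3
yellow 1601 mid(face) [ 0.4588 -0.0727] ext 0.0419 gauge-x yaw 23.36 top [ 0.4577 -0.0739] 218 tabmid [ 0.4589 -0.0731] tabw 0.0265 res 0.0008 zmax 0.1552
red few 0
blue 167 mid(face) [ 0.4978 -0.2755] ext 0.0328 gauge-x yaw -7.84 top [ 0.4971 -0.2734] 36 tabmid [ 0.4979 -0.2751] tabw 0.0147 res 0.001 zmax 0.1549
```

View pics/w3.png

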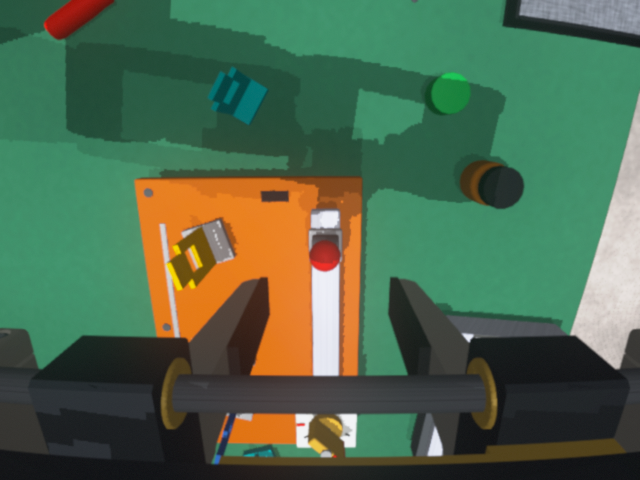

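Call:
carry_out(plan=[[0, 0, 0, 0, 0, -0.105, 60], [0, 0, 0, 0, 0, -0.1, 60], [0, 0, 0, 0, 0, -0.098, 60], [1, -35, 0, 0, 0, 0, 60], [2, -35, 0, 0, 0, 0, 60], [1, -35, 0, 0, 0, 0, 60], [1, -35, 20, 0, 0, 0, 60], [0, 0, 20, 0, 0, 0, 60], [0, 0, 0, 0, 0, 0, 60], [0, 0, 0, 0, 0, 0, 60]])

```text
t: 4.95
position: [0.4527, -0.0733, 0.2364]
orientation: [-1.724, -2.623, 0.002]
ft_force: [0.3, 0.1, 0.6]
gripper_width: 0.0597
```

```bash
python3 - <<'E'
from h import *
totool([.4572,-.0738,.134])
p,d,m=save('scene','s4'); gauge(p,d,m,'yellow'); save('wrist','w4')
cv2.imwrite('pics/s4c.png',cv2.resize(p[130:280,180:380],None,fx=4,fy=4)[:,:,::-1])
E
```

```text
TCP [ 0.4527 -0.0733  0.2364] tooly yaw 23.35 zt [-0.003  0.001 -1.   ] F [0.3 0.1 0.6] w 0.0597 t 5.0
shift mm [ -2.5   4.1 102.4]
yellow 325 mid(face) [ 0.4614 -0.0749] ext 0.0396 gauge-x yaw 21.28 top [ 0.4608 -0.0735] 18 tabmid [ 0.461  -0.0741] tabw 0.0224 res 0.0021 zmax 0.1578
```

View pics/s4c.png

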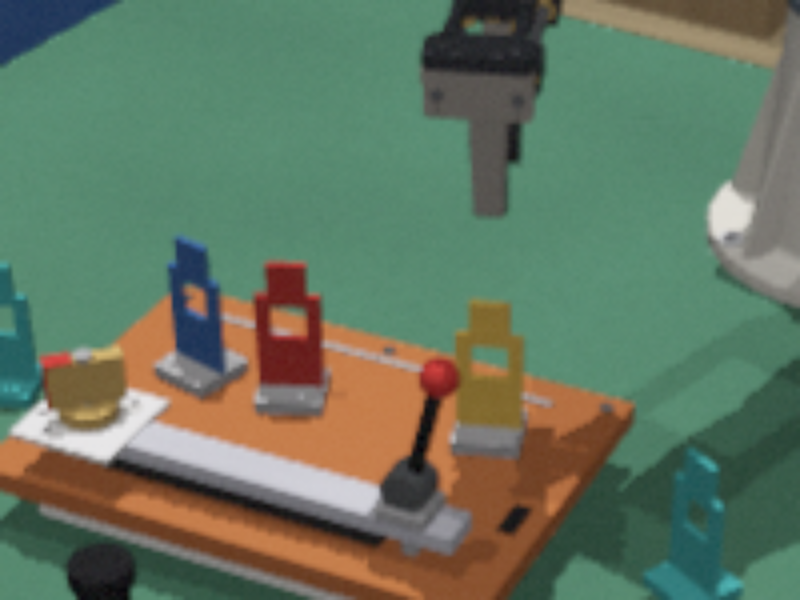

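The fingers are over the yellow gauge, aligned with its faces. Descending to grip the tab.

Call:
carry_out(plan=[[-2, 4, 36, 0, 0, 0, 60], [0, 0, 36, 0, 0, 0, 60], [0, 0, 30, 0, 0, 0, 60], [0, 0, 0, 0, 0, 0, 60], [0, 0, 0, 0, 0, 0, 0], [0, 0, 0, 0, 0, 0, 0], [0, 0, 0, 0, 0, 0, 0], [0, 0, 0, 0, 0, 0, 0], [0, 0, 0, 0, 0, 0, 0], [0, 0, 0, 0, 0, 0, 0]])

```text
t: 5.88
position: [0.4587, -0.0737, 0.1366]
orientation: [1.725, 2.624, 0.001]
ft_force: [-0.9, 0.6, -0.1]
gripper_width: 0.0221
```

Call:
carry_out(plan=[[0, 0, 0, 0, 0, 0, 0], [0, 0, -20, 0, 0, 0, 0], [0, 0, -35, 0, 0, 0, 0], [0, 0, -35, 0, 0, 0, 0], [0, 0, -35, 0, 0, 0, 0], [0, 0, -35, 0, 0, 0, 0], [0, 0, -20, 0, 0, 0, 0], [0, 0, 0, 0, 0, 0, 0]])

```text
t: 6.55
position: [0.4603, -0.074, 0.3207]
orientation: [1.722, 2.619, 0.005]
ft_force: [-0.7, 0.1, 0.4]
gripper_width: 0.0003
```

```bash
python3 - <<'E'
from h import *
totool(None)
p,d,m=save('scene','s5'); save('wrist','w5'); p2,d2,m2=save('side','d5')
X=XYZ(m,d); mk=colm(p,'yellow')&(X[...,2]>.15)&(X[...,0]<.6)&(X[...,1]>-.15); P=X[mk]; print(len(P),P.mean(0),P.min(0),P.max(0))
cv2.imwrite('pics/s5c.png',cv2.resize(np.hstack([p[60:300,180:380],p2[60:300,230:430]]),None,fx=2,fy=2)[:,:,::-1])
E
```

```text
TCP [ 0.4603 -0.074   0.3207] tooly yaw 23.37 zt [ 0.008 -0.001 -1.   ] F [-0.7  0.1  0.4] w 0.0003 t 6.5
19 [ 0.4607664  -0.07460713  0.15287996] [ 0.45334266 -0.08565797  0.15056748] [ 0.46789126 -0.06400612  0.15577128]
```

View pics/s5c.png

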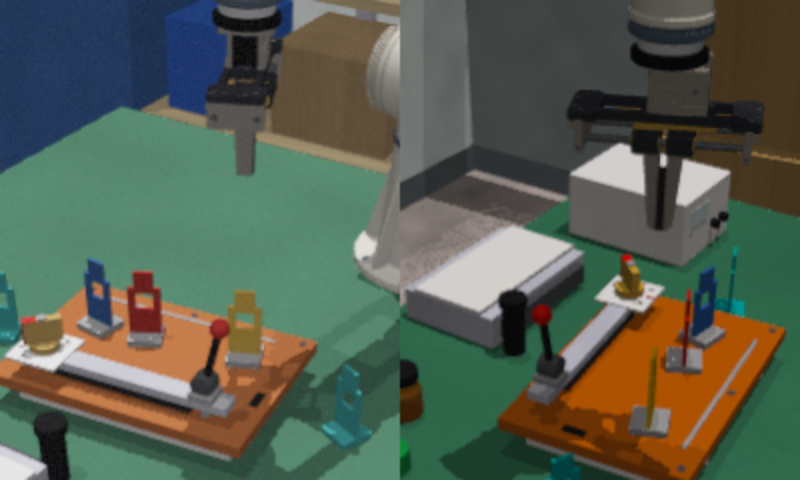

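The fingers were still closing when I lifted, because they are slow, and the gauge is untouched. I'll repeat with a longer close.

Call:
carry_out(plan=[[1, -2, 20, 0, 0, 0, 40], [0, 0, 20, 0, 0, 0, 40], [0, 0, 20, 0, 0, 0, 40], [0, 0, 20, 0, 0, 0, 40], [0, 0, 0, 0, 0, 0, 40], [0, 0, 0, 0, 0, 0, 40], [0, 0, 36, 0, 0, 0, 40], [0, 0, 36, 0, 0, 0, 40], [0, 0, 34, 0, 0, 0, 40], [0, 0, 0, 0, 0, 0, 40]])

```text
t: 7.53
position: [0.4525, -0.073, 0.1256]
orientation: [-1.721, -2.619, 0.005]
ft_force: [-2.9, 0.6, -0.0]
gripper_width: 0.0403
```

Call:
carry_out(plan=[[0, 0, 0, 0, 0, 0, 0], [0, 0, 0, 0, 0, 0, 0], [0, 0, 0, 0, 0, 0, 0], [0, 0, 0, 0, 0, 0, 0], [0, 0, 0, 0, 0, 0, 0], [0, 0, 0, 0, 0, 0, 0], [0, 0, 0, 0, 0, 0, 0], [0, 0, 0, 0, 0, 0, 0], [0, 0, 0, 0, 0, 0, 0], [0, 0, 0, 0, 0, 0, 0]])

```text
t: 8.37
position: [0.4566, -0.0737, 0.1309]
orientation: [1.724, 2.624, 0.001]
ft_force: [-1.5, 0.5, 9.4]
gripper_width: 0.0045
```

Call:
carry_out(plan=[[0, 0, -10, 0, 0, 0, 0], [0, 0, -25, 0, 0, 0, 0], [0, 0, -35, 0, 0, 0, 0], [0, 0, -35, 0, 0, 0, 0], [0, 0, -35, 0, 0, 0, 0], [0, 0, -35, 0, 0, 0, 0], [0, 0, -25, 0, 0, 0, 0], [0, 0, 0, 0, 0, 0, 0], [0, 0, 0, 0, 0, 0, 0]])

```text
t: 9.12
position: [0.4562, -0.0735, 0.3311]
orientation: [1.724, 2.623, 0.002]
ft_force: [0.0, 0.1, -2.9]
gripper_width: 0.0049
```

```bash
python3 - <<'E'
from h import *
totool(None)
p,d,m=save('scene','s6'); p2,d2,m2=save('side','d6')
X=XYZ(m,d); mk=colm(p,'yellow')&(X[...,2]>.2)&(X[...,0]<.6)&(X[...,1]>-.15); P=X[mk]; print(len(P),P.mean(0),P.min(0),P.max(0))
cv2.imwrite('pics/s6c.png',cv2.resize(np.hstack([p[60:300,180:380],p2[60:300,230:430]]),None,fx=2,fy=2)[:,:,::-1])
# targets
e=np.array([np.cos(np.radians(47.9)),np.sin(np.radians(47.9))])
for i,t in enumerate([(.619,.2405),(.5638,.2911),(.5082,.3414)]):
    t=np.array(t); print('peg',i+1,'mid',(t+e*.042).round(4),'pre(x-85)',(t-e*.043).round(4),'final(x-4)',(t+e*.038).round(4))
E
```

```text
TCP [ 0.4562 -0.0735  0.3311] tooly yaw 23.38 zt [ 0.003 -0.    -1.   ] F [ 0.   0.1 -2.9] w 0.0049 t 9.1
332 [ 0.46137504 -0.0746573   0.29272998] [ 0.44848867 -0.09474336  0.26274974] [ 0.47357642 -0.0548275   0.33840041]
peg 1 mid [0.6472 0.2717] pre(x-85) [0.5902 0.2086] final(x-4) [0.6445 0.2687]
peg 2 mid [0.592  0.3223] pre(x-85) [0.535  0.2592] final(x-4) [0.5893 0.3193]
peg 3 mid [0.5364 0.3726] pre(x-85) [0.4794 0.3095] final(x-4) [0.5337 0.3696]
```

View pics/s6c.png

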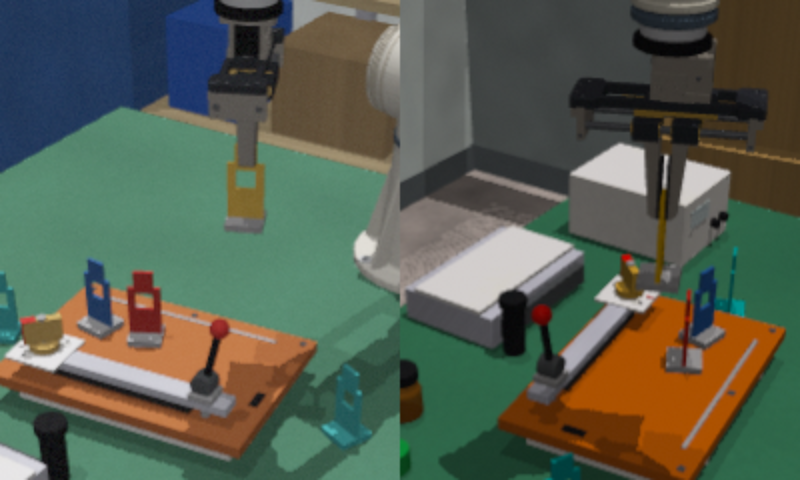

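Yellow is held square, with the tab in the pads. Carrying it to peg 3.

Call:
carry_out(plan=[[0, 0, 0, 0, 0, -0.107, 0], [0, 0, 0, 0, 0, -0.107, 0], [0, 0, 0, 0, 0, -0.107, 0], [0, 0, 0, 0, 0, -0.107, 0], [24, 30, 0, 0, 0, 0, 0], [24, 30, 0, 0, 0, 0, 0], [24, 30, 0, 0, 0, 0, 0], [24, 30, 0, 0, 0, 0, 0], [24, 30, 0, 0, 0, 0, 0], [24, 30, 0, 0, 0, 0, 0]])

```text
t: 10.05
position: [0.4684, 0.1581, 0.3277]
orientation: [-1.128, -2.93, 0.003]
ft_force: [0.1, -0.3, -1.9]
gripper_width: 0.0051
```

Call:
carry_out(plan=[[24, 30, 0, 0, 0, 0, 0], [24, 30, 0, 0, 0, 0, 0], [24, 30, 0, 0, 0, 0, 0], [24, 30, 30, 0, 0, 0, 0], [0, 0, 40, 0, 0, 0, 0], [0, 0, 40, 0, 0, 0, 0], [0, 0, 20, 0, 0, 0, 0], [0, 0, 0, 0, 0, 0, 0], [0, 0, 0, 0, 0, 0, 0]])

```text
t: 10.8
position: [0.4772, 0.3036, 0.2021]
orientation: [-1.127, -2.929, 0.006]
ft_force: [-0.3, 0.7, -0.8]
gripper_width: 0.0047
```

```bash
python3 - <<'E'
from h import *
totool([.4794,.3095,.178]); 
p,d,m=save('scene','s7'); p2,d2,m2=save('side','d7'); save('wrist','w7')
X=XYZ(m,d); mk=colm(p,'yellow')&(X[...,2]>.1)&(X[...,1]>.2)&(d>0); P=X[mk]; print(len(P),P.mean(0),P.min(0),P.max(0))
cv2.imwrite('pics/s7c.png',cv2.resize(np.hstack([p[180:400,340:540],p2[200:420,110:310]]),None,fx=2,fy=2)[:,:,::-1])
E
```

```text
TCP [0.4772 0.3036 0.2021] tooly yaw 47.91 zt [-0.004 -0.003 -1.   ] F [-0.3  0.7 -0.8] w 0.0047 t 10.8
shift mm [ 2.3  5.9 24. ]
364 [0.48431407 0.30191615 0.16879302] [0.46337443 0.28560439 0.13403291] [0.50187901 0.31929665 0.22728541]
```

View pics/s7c.png

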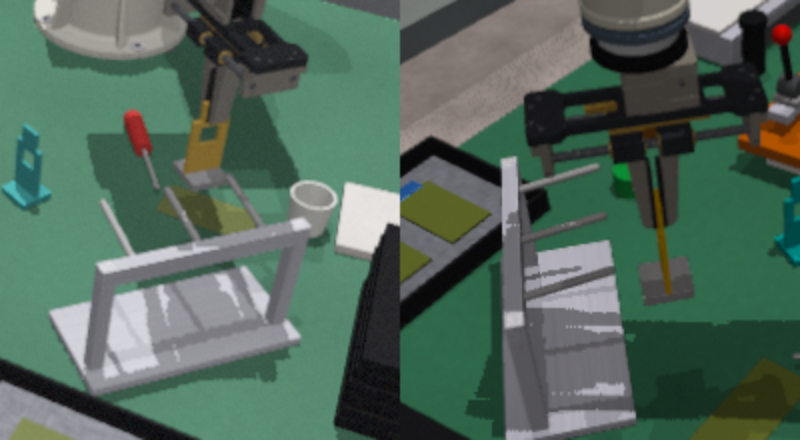

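View pics/w7.png

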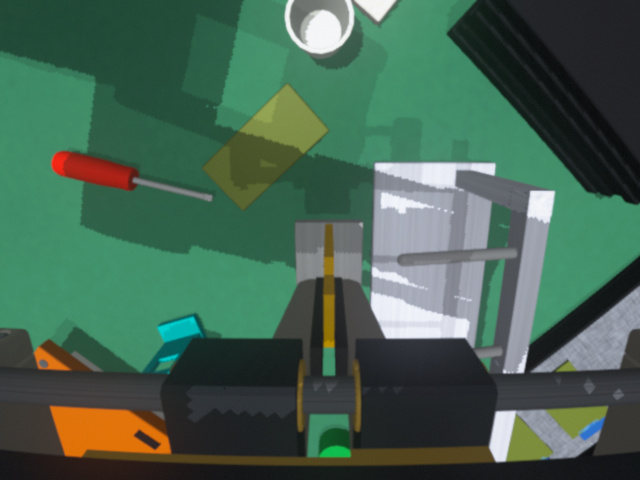

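In the wrist view peg 3 runs from its tip (400,260) to the crossbar (515,253). I'll measure it in this view relative to the tool.

```bash
python3 - <<'E'
from h import *
p,d,m=load('w7'); X=XYZ(m,d)
P=onz(m,[(400,260),(515,253.5)],.1565); P[1]=onz(m,[(515,253.5)],.143); print('axis',P.round(4))
mk=np.zeros(d.shape,bool); mk[240:275,395:512]=True; mk&=(X[...,2]>.135)&(X[...,2]<.17)
Q=X[mk]; f=cv2.fitLine(Q[:,:2].astype(np.float32),cv2.DIST_HUBER,0,.01,.01).ravel(); s=(Q[:,:2]-f[2:])@f[:2]
print(len(Q),np.degrees(np.arctan2(f[1],f[0])),'ends',f[2:]+f[:2]*s.min(),f[2:]+f[:2]*s.max(),Q[:,2].min(),Q[:,2].max())
totool([.4794,.3095,.178])
E
```

```text
axis [[0.5076 0.3404 0.1565]
 [0.5617 0.3999 0.143 ]]
1444 48.171383 ends [0.50547847 0.33992155] [0.56053197 0.40143368] 0.13527749640801673 0.16089522991591979
TCP [0.4796 0.3049 0.2057] tooly yaw 47.88 zt [ 0.002  0.001 -1.   ] F [ 0.2 -0.3 -1.1] w 0.0049 t 10.9
shift mm [ 3.2  3.3 27.7]
```

Call:
carry_out(plan=[[3, 3, 26, 0, 0, 0, 0], [0, 0, 0, 0, 0, 0, 0], [0, 0, 0, 0, 0, 0, 0], [0, 0, 0, 0, 0, 0, 0], [0, 0, 0, 0, 0, 0, 0]])

```text
t: 11.37
position: [0.4791, 0.3089, 0.1796]
orientation: [1.128, 2.931, 0.002]
ft_force: [-0.6, -0.4, -2.1]
gripper_width: 0.0048
```

```bash
python3 - <<'E'
from h import *
totool([.4794,.3095,.178]); 
p,d,m=save('scene','s8'); p2,d2,m2=save('side','d8')
cv2.imwrite('pics/s8c.png',cv2.resize(np.hstack([p[200:350,360:500],p2[230:380,150:290]]),None,fx=2.8,fy=2.8)[:,:,::-1])
for nm,(pp,dd,mm) in dict(s=(p,d,m),d=(p2,d2,m2)).items():
    X=XYZ(mm,dd); mk=colm(pp,'yellow')&(X[...,2]>.05)&(X[...,1]>.2)&(X[...,0]<.55)&(dd>0); P=X[mk]; print(nm,len(P),P.mean(0).round(4),P[:,2].min().round(4),P[:,2].max().round(4))
E
```

```text
TCP [0.4791 0.3089 0.1796] tooly yaw 47.89 zt [ 0.002  0.001 -1.   ] F [-0.6 -0.4 -2.1] w 0.0048 t 11.4
shift mm [0.1 0.6 1.6]
s 353 [0.4863 0.3071 0.1461] 0.1119 0.2051
d 153 [0.4763 0.3203 0.181 ] 0.1061 0.3021
```

View pics/s8c.png

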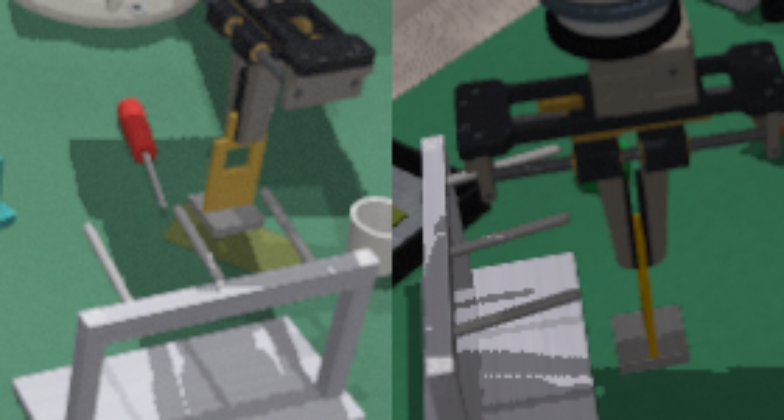

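The eye is level with the peg axis. Sliding it on.

Call:
carry_out(plan=[[0, 14, 0, 0, 0, 0, 0], [0, 14, 0, 0, 0, 0, 0], [0, 14, 1, 0, 0, 0, 0], [0, 13, 2, 0, 0, 0, 0], [0, 13, 2, 0, 0, 0, 0], [0, 13, 2, 0, 0, 0, 0], [0, 0, 0, 0, 0, 0, 0], [0, 0, 0, 0, 0, 0, 0]])

```text
t: 12.13
position: [0.5327, 0.3689, 0.1711]
orientation: [-1.128, -2.932, 0.0]
ft_force: [-0.7, -0.0, -1.7]
gripper_width: 0.0045
```

```bash
python3 - <<'E'
from h import *
totool([.5337,.3696,.172]); 
p,d,m=save('scene','s9'); p2,d2,m2=save('side','d9')
cv2.imwrite('pics/s9c.png',cv2.resize(np.hstack([p[200:350,360:500],p2[230:380,150:290]]),None,fx=2.8,fy=2.8)[:,:,::-1])
E
```

```text
TCP [0.5327 0.3689 0.1711] tooly yaw 47.92 zt [-0. -0. -1.] F [-0.7 -0.  -1.7] w 0.0045 t 12.1
shift mm [-0.2  1.2 -0.9]
```

View pics/s9c.png

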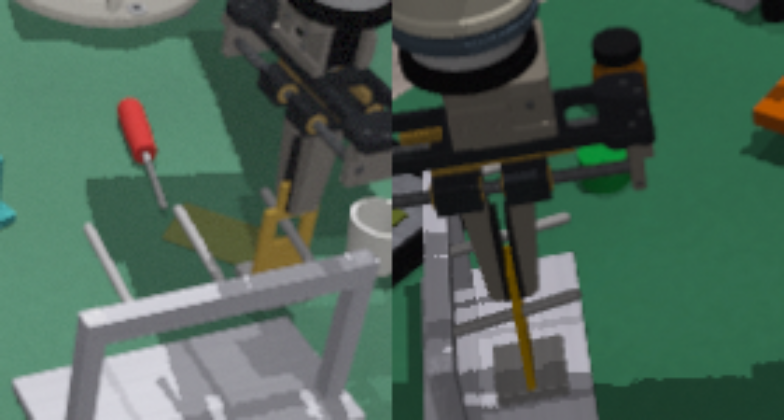

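The peg passes through the eye with no side force. Lowering and releasing.

Call:
carry_out(plan=[[0, 0, 4, 0, 0, 0, 0], [0, 0, 4, 0, 0, 0, 0], [0, 0, 0, 0, 0, 0, 0], [0, 0, 0, 0, 0, 0, 40], [0, 0, 0, 0, 0, 0, 40], [0, 0, 0, 0, 0, 0, 40], [0, 0, 0, 0, 0, 0, 40], [0, 0, 0, 0, 0, 0, 40], [0, 0, 0, 0, 0, 0, 40]])

```text
t: 12.98
position: [0.5327, 0.3688, 0.1631]
orientation: [1.128, 2.932, 0.0]
ft_force: [-0.3, -0.4, -0.1]
gripper_width: 0.0395
```

Call:
carry_out(plan=[[0, 0, -10, 0, 0, 0, 40], [0, 0, -25, 0, 0, 0, 40], [0, 0, -40, 0, 0, 0, 40], [0, 0, -40, 0, 0, 0, 40], [0, 0, -40, 0, 0, 0, 40], [0, 0, 0, 0, 0, 0, 40]])

```text
t: 13.48
position: [0.5355, 0.3708, 0.3281]
orientation: [1.126, 2.925, 0.017]
ft_force: [0.4, 0.7, 0.7]
gripper_width: 0.0402
```

```bash
python3 - <<'E'
from h import *
totool(None)
p,d,m=save('scene','s10'); p2,d2,m2=save('side','d10')
cv2.imwrite('pics/s10c.png',cv2.resize(np.hstack([p[200:350,360:500],p2[230:380,150:290]]),None,fx=2.8,fy=2.8)[:,:,::-1])
for nm in('s10','d10'):
    print(nm)
    for c in('red','blue'): gauge(*load(nm),c)
E
```

```text
TCP [0.5355 0.3708 0.3281] tooly yaw 47.9 zt [ 0.011  0.007 -1.   ] F [0.4 0.7 0.7] w 0.0402 t 13.5
s10
red 327 mid(face) [ 0.4893 -0.2126] ext 0.0406 gauge-x yaw 26.51 top [ 0.4885 -0.2119] 17 tabmid [ 0.4894 -0.2127] tabw 0.0219 res 0.0021 zmax 0.1559
blue 193 mid(face) [ 0.4992 -0.2827] ext 0.045 gauge-x yaw -10.07 top [ 0.4998 -0.2803] 11 tabmid [ 0.4993 -0.2825] tabw 0.0251 res 0.0014 zmax 0.1564
d10
red 41 mid(face) [ 0.4755 -0.1939] ext 0.0071 gauge-x yaw 27.49 top [ 0.4835 -0.2092] 7 tabmid [ 0.4845 -0.2113] tabw 0.0243 res 0.0007 zmax 0.1562
blue 62 mid(face) [ 0.4942 -0.2781] ext 0.0411 gauge-x yaw -9.29 top [ 0.4918 -0.2861] 2 tabmid [ 0.4937 -0.2814] tabw 0.0243 res 0.001 zmax 0.1508
```

View pics/s10c.png

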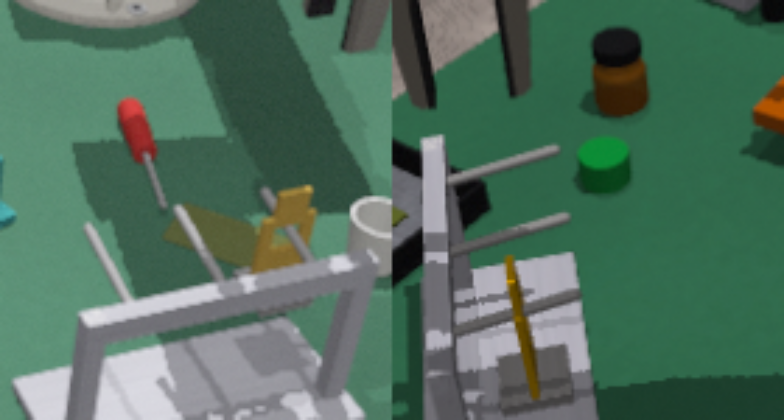

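View pics/s10.png

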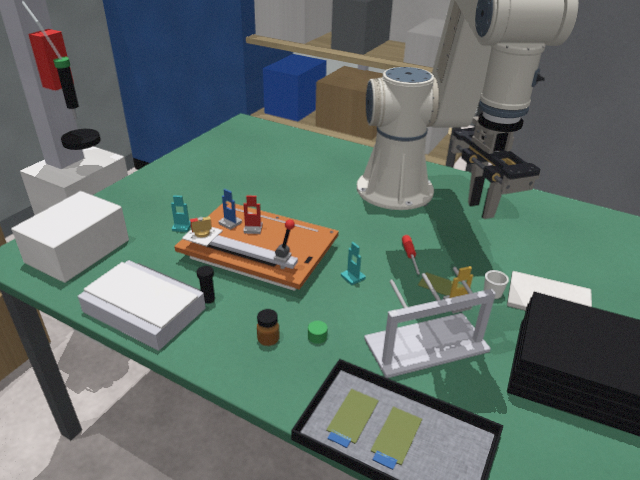

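Yellow hangs on peg 3, and the other two gauges haven't moved. Going to red.

Call:
carry_out(plan=[[0, 0, 0, 0, 0, 0.122, 40], [0, 0, 0, 0, 0, 0.122, 40], [0, 0, 0, 0, 0, 0.121, 40], [-33, -20.5, 0, 0, 0, 0, 40], [-33, -20.5, 0, 0, 0, 0, 40], [-33, -20.5, 0, 0, 0, 0, 40], [-33, -20.5, 0, 0, 0, 0, 40], [-33, -20.5, 0, 0, 0, 0, 40], [-33, -20.5, 0, 0, 0, 0, 40], [-33, -20.5, 0, 0, 0, 0, 40]])

```text
t: 14.42
position: [0.5082, 0.096, 0.3167]
orientation: [-1.641, -2.677, 0.003]
ft_force: [1.4, -0.1, -0.3]
gripper_width: 0.0399
```

Call:
carry_out(plan=[[-33, -20.5, 0, 0, 0, 0, 40], [-33, -20.5, 0, 0, 0, 0, 40], [-33, -20.5, 0, 0, 0, 0, 40], [-33, -20.5, 0, 0, 0, 0, 40], [-33, -20.5, 0, 0, 0, 0, 40], [-33, -20.5, 0, 0, 0, 0, 40], [-33, -20.5, 0, 0, 0, 0, 40], [-33, -20.5, 30, 0, 0, 0, 40], [0, 0, 0, 0, 0, 0, 40], [0, 0, 0, 0, 0, 0, 40]])

```text
t: 15.25
position: [0.4819, -0.2069, 0.2902]
orientation: [-1.644, -2.672, 0.001]
ft_force: [-0.0, 0.7, -0.2]
gripper_width: 0.04
```

```bash
python3 - <<'E'
from h import *
totool([.4868,-.2116,.136])
p,d,m=save('wrist','w11'); gauge(p,d,m,'red'); gauge(p,d,m,'blue')
p,d,m=save('scene','s11'); gauge(p,d,m,'red'); p2,d2,m2=save('side','d11'); gauge(p2,d2,m2,'red')
cv2.imwrite('pics/s11c.png',cv2.resize(np.hstack([p[100:270,180:330],p2[100:270,290:440]]),None,fx=2.6,fy=2.6)[:,:,::-1])
E
```

```text
TCP [ 0.4819 -0.2069  0.2902] tooly yaw 26.8 zt [-0.004  0.002 -1.   ] F [-0.   0.7 -0.2] w 0.04 t 15.2
shift mm [ -7.    2.7 154.1]
red 159 mid(face) [ 0.4776 -0.1973] ext 0.0095 gauge-x yaw 26.45 top [ 0.4848 -0.2115] 112 tabmid [ 0.4854 -0.2128] tabw 0.0262 res 0.0008 zmax 0.1553
blue 283 mid(face) [ 0.4944 -0.2811] ext 0.0413 gauge-x yaw -9.14 top [ 0.4947 -0.2811] 130 tabmid [ 0.4942 -0.2819] tabw 0.0256 res 0.0012 zmax 0.1553
red 328 mid(face) [ 0.4895 -0.2125] ext 0.0406 gauge-x yaw 26.61 top [ 0.4891 -0.2116] 20 tabmid [ 0.4892 -0.2121] tabw 0.0232 res 0.0021 zmax 0.1566
red 41 mid(face) [ 0.4756 -0.1941] ext 0.008 gauge-x yaw 27.33 top [ 0.4826 -0.2074] 5 tabmid [ 0.4822 -0.2068] tabw 0.0177 res 0.0007 zmax 0.1566
```

View pics/s11c.png

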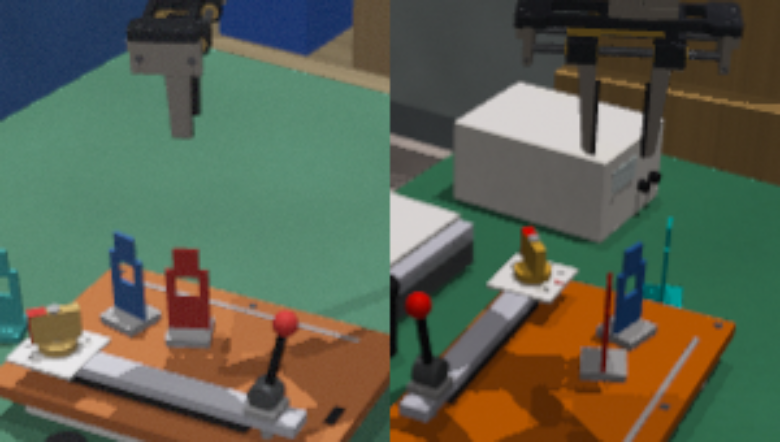

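View pics/w11.png

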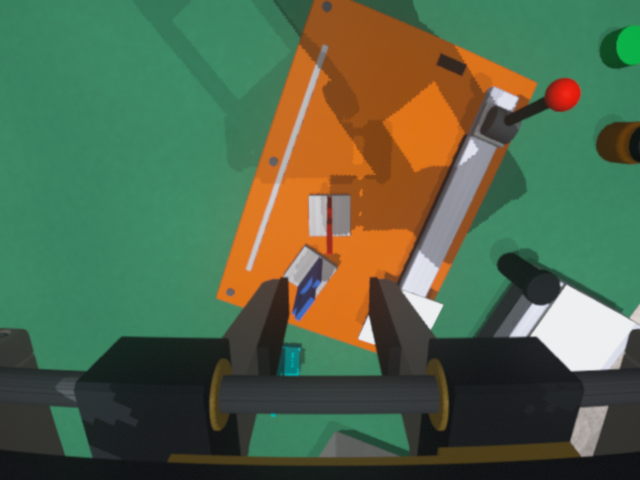

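Call:
carry_out(plan=[[-3, 1, 30, 0, 0, 0, 40], [-3, 0, 30, 0, 0, 0, 40], [0, 0, 30, 0, 0, 0, 40], [0, 0, 20, 0, 0, 0, 40], [0, 0, 0, 0, 0, 0, 40], [0, 0, 0, 0, 0, 0, 40], [0, 0, 0, 0, 0, 0, 40], [0, 0, 0, 0, 0, 0, 40]])

```text
t: 16.07
position: [0.4887, -0.211, 0.1846]
orientation: [1.639, 2.676, 0.001]
ft_force: [-0.0, 0.7, 0.6]
gripper_width: 0.0399
```

```bash
python3 - <<'E'
from h import *
totool([.486,-.2118,.135])
p,d,m=save('scene','s12'); gauge(p,d,m,'red'); p2,d2,m2=save('side','d12')
cv2.imwrite('pics/s12c.png',cv2.resize(np.hstack([p[100:270,180:330],p2[100:270,290:440]]),None,fx=2.6,fy=2.6)[:,:,::-1])
E
```

```text
TCP [ 0.4887 -0.211   0.1846] tooly yaw 27.03 zt [ 0.003 -0.001 -1.   ] F [-0.   0.7  0.6] w 0.0399 t 16.1
shift mm [ 0.6 -2.9 49.6]
red 329 mid(face) [ 0.4892 -0.2127] ext 0.0401 gauge-x yaw 27.46 top [ 0.4893 -0.2124] 18 tabmid [ 0.4892 -0.2127] tabw 0.022 res 0.0021 zmax 0.157
```

View pics/s12c.png

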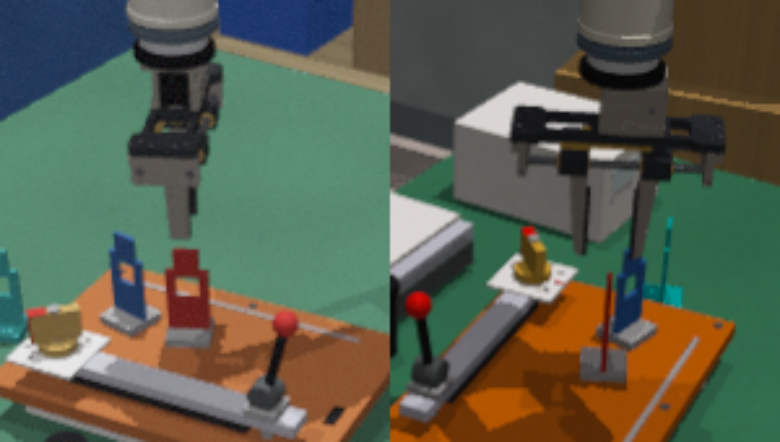

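The fingers straddle the red tab. Going down and closing.

Call:
carry_out(plan=[[0, -2.5, 25, 0, 0, 0, 40], [0, 0, 24, 0, 0, 0, 40], [0, 0, 0, 0, 0, 0, 40], [0, 0, 0, 0, 0, 0, 0], [0, 0, 0, 0, 0, 0, 0], [0, 0, 0, 0, 0, 0, 0], [0, 0, 0, 0, 0, 0, 0], [0, 0, 0, 0, 0, 0, 0], [0, 0, 0, 0, 0, 0, 0], [0, 0, 0, 0, 0, 0, 0]])

```text
t: 17.0
position: [0.4858, -0.2121, 0.1342]
orientation: [1.641, 2.677, 0.001]
ft_force: [0.1, 1.7, 3.9]
gripper_width: 0.0044
```

Call:
carry_out(plan=[[0, 0, 0, 0, 0, 0, 0], [0, 0, 0, 0, 0, 0, 0], [0, 0, -10, 0, 0, 0, 0], [0, 0, -25, 0, 0, 0, 0], [0, 0, -35, 0, 0, 0, 0], [0, 0, -35, 0, 0, 0, 0], [0, 0, -35, 0, 0, 0, 0], [0, 0, -35, 0, 0, 0, 0], [0, 0, -20, 0, 0, 0, 0], [0, 0, 0, 0, 0, 0, 0]])

```text
t: 17.83
position: [0.4867, -0.2129, 0.3339]
orientation: [1.638, 2.672, 0.001]
ft_force: [1.2, 0.0, -1.7]
gripper_width: 0.0048
```

```bash
python3 - <<'E'
from h import *
totool([.535,.2592,.178])
p,d,m=save('scene','s13'); 
X=XYZ(m,d); mk=colm(p,'red')&(X[...,2]>.2)&(X[...,0]<.6)&(X[...,1]>-.3)&(X[...,1]<0); P=X[mk]; print(len(P),P.mean(0),P.min(0),P.max(0))
E
```

```text
TCP [ 0.4867 -0.2129  0.3339] tooly yaw 26.98 zt [ 0.007 -0.003 -1.   ] F [ 1.2  0.  -1.7] w 0.0048 t 17.8
shift mm [399.7 256.5 154.7]
319 [ 0.49148695 -0.21280288  0.29360251] [ 0.47979339 -0.23169707  0.26244906] [ 0.50482054 -0.19236489  0.33398233]
```

Call:
carry_out(plan=[[0, 0, 0, 0, 0, -0.122, 0], [0, 0, 0, 0, 0, -0.122, 0], [0, 0, 0, 0, 0, -0.121, 0], [23.4, 31.9, 0, 0, 0, 0, 0], [23.4, 31.9, 0, 0, 0, 0, 0], [23.4, 31.9, 0, 0, 0, 0, 0], [23.4, 31.9, 0, 0, 0, 0, 0], [23.4, 31.9, 0, 0, 0, 0, 0], [23.4, 31.9, 0, 0, 0, 0, 0], [23.4, 31.9, 0, 0, 0, 0, 0]])

```text
t: 18.72
position: [0.512, 0.0651, 0.3267]
orientation: [-1.128, -2.929, 0.003]
ft_force: [0.3, 0.1, -1.1]
gripper_width: 0.005
```

Call:
carry_out(plan=[[23.4, 31.9, 0, 0, 0, 0, 0], [23.4, 31.9, 0, 0, 0, 0, 0], [23.4, 31.9, 0, 0, 0, 0, 0], [23.4, 31.9, 0, 0, 0, 0, 0], [23.4, 31.9, 30, 0, 0, 0, 0], [0, 0, 40, 0, 0, 0, 0], [0, 0, 40, 0, 0, 0, 0], [0, 0, 20, 0, 0, 0, 0], [0, 0, 0, 0, 0, 0, 0], [0, 0, 0, 0, 0, 0, 0]])

```text
t: 19.55
position: [0.5314, 0.2532, 0.2015]
orientation: [-1.127, -2.929, 0.005]
ft_force: [-0.1, 0.4, -1.1]
gripper_width: 0.0048
```

```bash
python3 - <<'E'
from h import *
p,d,m=save('scene','s14');  p2,d2,m2=save('side','d14'); save('wrist','w14'); totool([.535,.2592,.182])
cv2.imwrite('pics/s14c.png',cv2.resize(np.hstack([p[200:350,360:500],p2[230:380,150:290]]),None,fx=2.8,fy=2.8)[:,:,::-1])
E
```

```text
TCP [0.5338 0.2542 0.2051] tooly yaw 47.88 zt [ 0.002  0.001 -1.   ] F [-0.3 -0.5 -1.8] w 0.0048 t 19.7
shift mm [ 2.6  4.5 23.1]
```

View pics/s14c.png

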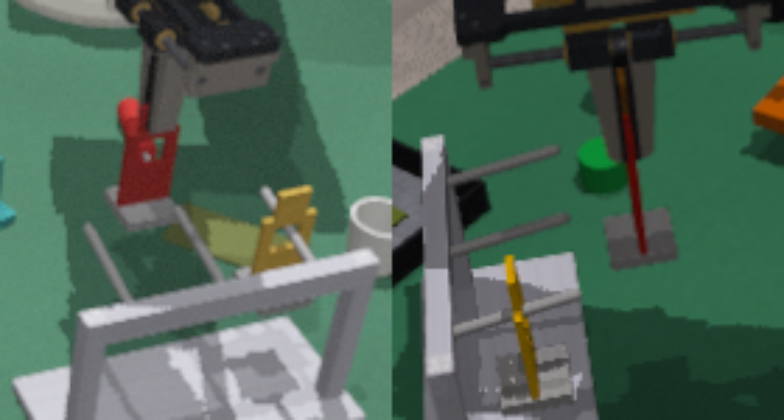

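View pics/w14.png

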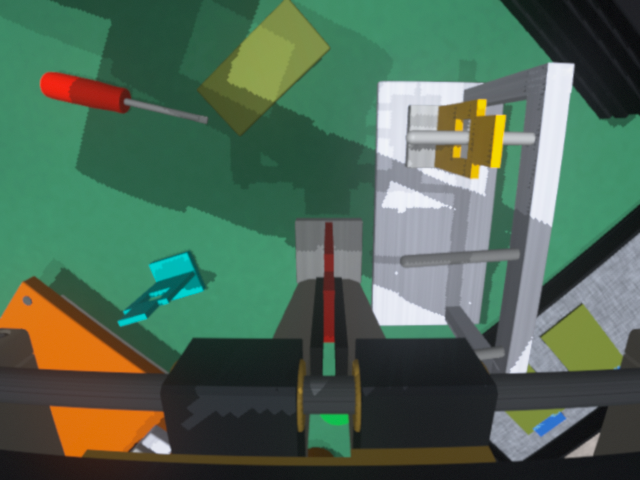

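The geometry is the same as before, with the peg 2 tip at (404,262). Aligning.

Call:
carry_out(plan=[[2.5, 4, 21, 0, 0, 0, 0], [0, 0, 0, 0, 0, 0, 0], [0, 0, 0, 0, 0, 0, 0], [0, 0, 0, 0, 0, 0, 0], [0, 0, 0, 0, 0, 0, 0]])

```text
t: 20.12
position: [0.5342, 0.2586, 0.1838]
orientation: [1.128, 2.931, 0.002]
ft_force: [-0.2, 0.7, -1.5]
gripper_width: 0.0047
```

```bash
python3 - <<'E'
from h import *
p,d,m=save('scene','s15'); totool([.535,.2592,.182])
X=XYZ(m,d); mk=colm(p,'red')&(X[...,2]>.08)&(X[...,1]>.2)&(X[...,1]<.3)&(X[...,0]>.48); P=X[mk]; print(len(P),P.mean(0),P.min(0),P.max(0))
cv2.imwrite('pics/s15c.png',cv2.resize(p[200:350,360:500],None,fx=4,fy=4)[:,:,::-1])
E
```

```text
TCP [0.5342 0.2586 0.1836] tooly yaw 47.89 zt [ 0.001  0.001 -1.   ] F [ 0.6 -0.1 -1.1] w 0.0049 t 20.2
shift mm [-0.2  1.   1.6]
371 [0.54084876 0.25732679 0.14759626] [0.52158432 0.24162568 0.11243491] [0.55755328 0.27424696 0.20577516]
```

View pics/s15c.png

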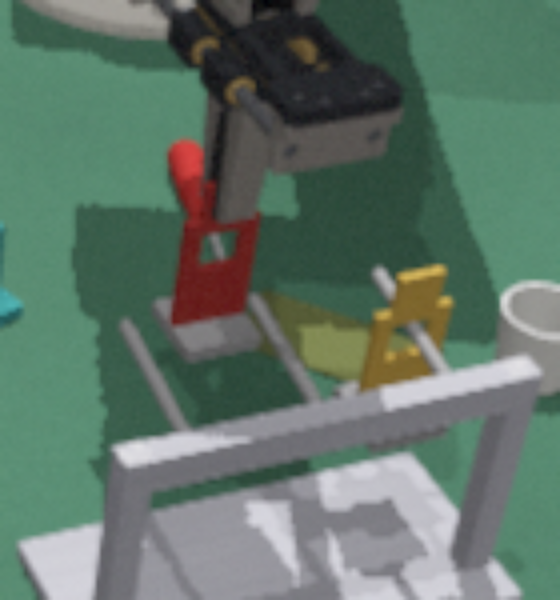

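Call:
carry_out(plan=[[0, 14, 0, 0, 0, 0, 0], [0, 14, 0, 0, 0, 0, 0], [0, 14, 1, 0, 0, 0, 0], [0, 13, 2, 0, 0, 0, 0], [0, 13, 2, 0, 0, 0, 0], [0, 13, 2, 0, 0, 0, 0], [0, 0, 0, 0, 0, 0, 0], [0, 0, 0, 0, 0, 0, 0]])

```text
t: 20.83
position: [0.588, 0.3187, 0.1756]
orientation: [1.128, 2.932, -0.0]
ft_force: [-0.3, -0.4, -2.1]
gripper_width: 0.0048
```

```bash
python3 - <<'E'
from h import *
totool([.5893,.3193,.175]); 
p,d,m=save('scene','s16'); p2,d2,m2=save('side','d16')
cv2.imwrite('pics/s16c.png',cv2.resize(np.hstack([p[200:350,360:500],p2[230:380,150:290]]),None,fx=2.8,fy=2.8)[:,:,::-1])
E
```

```text
TCP [0.588  0.3187 0.1756] tooly yaw 47.92 zt [-0. -0. -1.] F [-0.3 -0.4 -2.1] w 0.0048 t 20.8
shift mm [-0.6  1.3  0.6]
```

View pics/s16c.png

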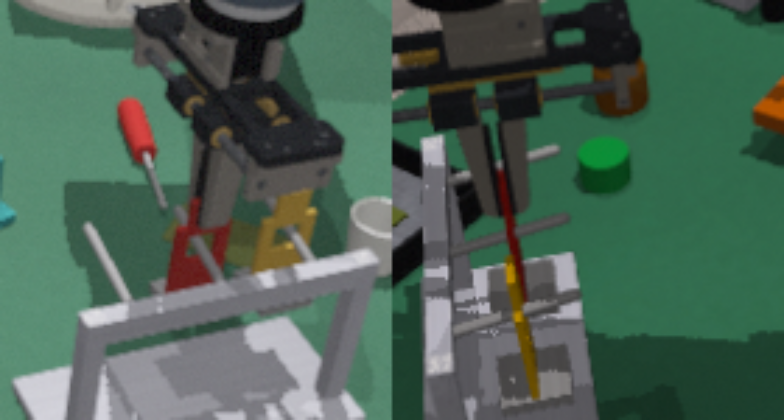

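The peg is through the red eye. Lowering and releasing.

Call:
carry_out(plan=[[0, 0, 4, 0, 0, 0, 0], [0, 0, 4, 0, 0, 0, 0], [0, 0, 0, 0, 0, 0, 0], [0, 0, 0, 0, 0, 0, 40], [0, 0, 0, 0, 0, 0, 40], [0, 0, 0, 0, 0, 0, 40], [0, 0, 0, 0, 0, 0, 40], [0, 0, 0, 0, 0, 0, 40], [0, 0, 0, 0, 0, 0, 40]])

```text
t: 21.68
position: [0.588, 0.3187, 0.1676]
orientation: [1.128, 2.932, 0.0]
ft_force: [0.7, -0.3, -0.6]
gripper_width: 0.0397
```

Call:
carry_out(plan=[[0, 0, -10, 0, 0, 0, 40], [0, 0, -25, 0, 0, 0, 40], [0, 0, -40, 0, 0, 0, 40], [0, 0, -40, 0, 0, 0, 40], [0, 0, -40, 0, 0, 0, 40], [0, 0, 0, 0, 0, 0, 40], [0, 0, 0, 0, 0, 0, 40], [0, 0, 0, 0, 0, 0, 40]])

```text
t: 22.35
position: [0.5877, 0.3185, 0.3226]
orientation: [1.128, 2.932, 0.0]
ft_force: [-0.0, -0.0, -0.3]
gripper_width: 0.0401
```

```bash
python3 - <<'E'
from h import *
totool([.4965,-.2815,.29])
p,d,m=save('scene','s17'); p2,d2,m2=save('side','d17')
cv2.imwrite('pics/s17c.png',cv2.resize(np.hstack([p[200:350,360:500],p2[230:380,150:290]]),None,fx=2.8,fy=2.8)[:,:,::-1])
for nm in('s17','d17'):
    print(nm); gauge(*load(nm),'blue')
E
```

```text
TCP [0.5877 0.3185 0.3226] tooly yaw 47.9 zt [ 0.  0. -1.] F [-0.  -0.  -0.3] w 0.0401 t 22.4
shift mm [-334.6 -506.4   32.5]
s17
blue 198 mid(face) [ 0.4995 -0.2825] ext 0.0439 gauge-x yaw -9.41 top [ 0.5004 -0.2804] 13 tabmid [ 0.4995 -0.2825] tabw 0.0301 res 0.0015 zmax 0.1562
d17
blue 49 mid(face) [ 0.4945 -0.2758] ext 0.0355 gauge-x yaw -11.4 top [ 0.4946 -0.2686] 1 tabmid [ 0.4938 -0.279 ] tabw 0.0209 res 0.0013 zmax 0.1534
```

View pics/s17c.png

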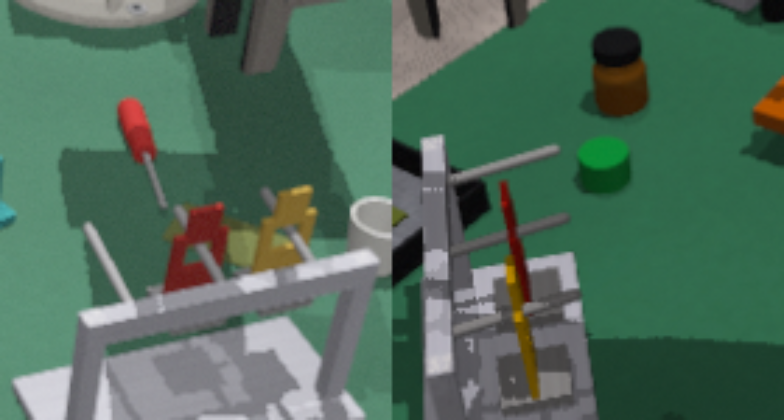

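Both hang well. Now blue.

Call:
carry_out(plan=[[0, 0, 0, 0, 0, 0.12, 40], [0, 0, 0, 0, 0, 0.12, 40], [0, 0, 0, 0, 0, 0.12, 40], [0, 0, 0, 0, 0, 0.12, 40], [0, 0, 0, 0, 0, 0.12, 40], [0, 0, 0, 0, 0, 0.12, 40], [0, 0, 0, 0, 0, 0.12, 40], [0, 0, 0, 0, 0, 0.12, 40], [0, 0, 0, 0, 0, 0.04, 40], [0, 0, 0, 0, 0, 0, 40]])

```text
t: 23.28
position: [0.5874, 0.3183, 0.3206]
orientation: [-2.397, -2.029, 0.005]
ft_force: [-0.2, 0.4, -0.5]
gripper_width: 0.0402
```

Call:
carry_out(plan=[[-38, 0.5, 0, 0, 0, 0, 40], [-38, 0.5, 0, 0, 0, 0, 40], [-38, 0.5, 0, 0, 0, 0, 40], [-38, 0.5, 0, 0, 0, 0, 40], [-38, 0.5, 0, 0, 0, 0, 40], [-38, 0.5, 0, 0, 0, 0, 40], [-38, 0.5, 0, 0, 0, 0, 40], [-38, 0.5, 0, 0, 0, 0, 40], [-38, 0.5, 0, 0, 0, 0, 40], [-38, 0.5, 0, 0, 0, 0, 40]])

```text
t: 24.12
position: [0.5298, -0.0587, 0.3216]
orientation: [-2.393, -2.034, 0.002]
ft_force: [1.0, -0.1, -0.5]
gripper_width: 0.0402
```

Call:
carry_out(plan=[[-38, 0.5, 0, 0, 0, 0, 40], [-38, 0.5, 0, 0, 0, 0, 40], [-38, 0.5, 0, 0, 0, 0, 40], [-38, 0.5, 0, 0, 0, 0, 40], [-38, 0.5, 30, 0, 0, 0, 40], [-30, 0.5, 30, 0, 0, 0, 40], [0, 0, 30, 0, 0, 0, 40], [0, 0, 0, 0, 0, 0, 40], [0, 0, 0, 0, 0, 0, 40], [0, 0, 0, 0, 0, 0, 40]])

```text
t: 24.95
position: [0.4993, -0.2684, 0.2381]
orientation: [2.394, 2.034, 0.001]
ft_force: [-0.0, -0.6, 0.7]
gripper_width: 0.0397
```

```bash
python3 - <<'E'
from h import *
p,d,m=save('wrist','w18'); gauge(p,d,m,'blue'); totool([.4965,-.2815,.135])
p,d,m=save('scene','s18'); gauge(p,d,m,'blue'); p2,d2,m2=save('side','d18')
cv2.imwrite('pics/s18c.png',cv2.resize(np.hstack([p[100:270,180:330],p2[100:270,290:440]]),None,fx=2.6,fy=2.6)[:,:,::-1])
E
```

```text
blue 177 mid(face) [ 0.4975 -0.266 ] ext 0.0041 gauge-x yaw -7.05 top [ 0.4956 -0.2815] 154 tabmid [ 0.4955 -0.2817] tabw 0.0251 res 0.0009 zmax 0.1552
TCP [ 0.4998 -0.2685  0.2388] tooly yaw -9.3 zt [ 0.002 -0.001 -1.   ] F [0.5 0.5 0.7] w 0.0405 t 25.0
shift mm [-13.3  -1.3 103.8]
blue 185 mid(face) [ 0.4996 -0.2827] ext 0.0439 gauge-x yaw -9.84 top [ 0.5005 -0.281 ] 12 tabmid [ 0.4997 -0.2823] tabw 0.0266 res 0.0016 zmax 0.1568
```

View pics/s18c.png

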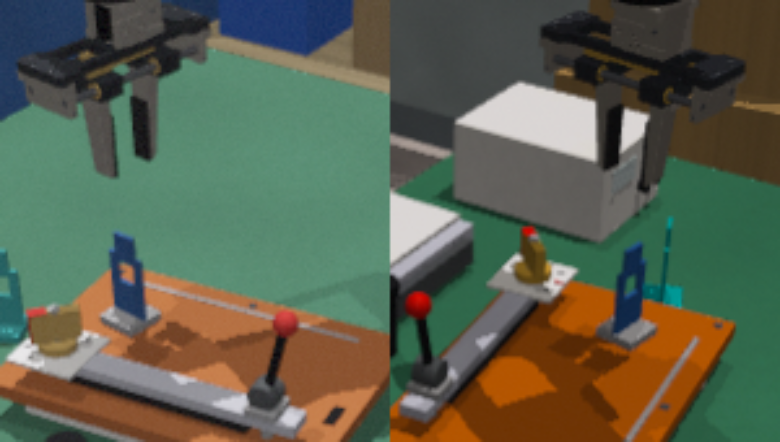

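View pics/w18.png

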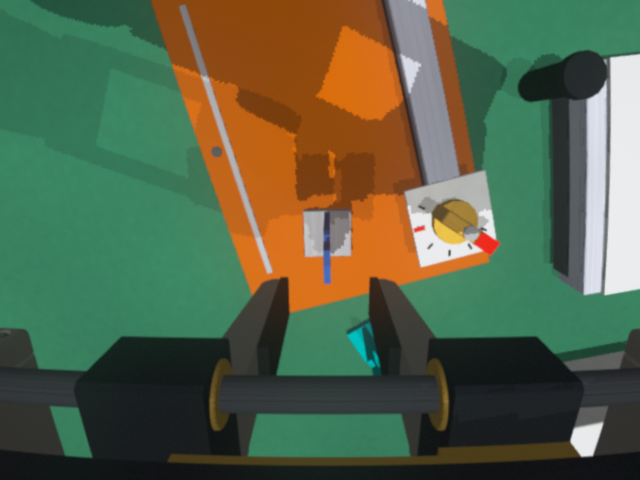

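In the wrist view the blue gauge is dead ahead at (327,250). The nut is at (458,222) with its red pointer at (488,243) and the mark at (420,229). Grasping blue.

Call:
carry_out(plan=[[-13, -1, 30, 0, 0, 0, 40], [0, 0, 30, 0, 0, 0, 40], [0, 0, 24, 0, 0, 0, 40], [0, 0, 20, 0, 0, 0, 40], [0, 0, 0, 0, 0, 0, 40], [0, 0, 0, 0, 0, 0, 0], [0, 0, 0, 0, 0, 0, 0], [0, 0, 0, 0, 0, 0, 0], [0, 0, 0, 0, 0, 0, 0], [0, 0, 0, 0, 0, 0, 0]])

```text
t: 25.93
position: [0.4963, -0.2818, 0.1343]
orientation: [2.394, 2.031, 0.001]
ft_force: [-0.1, 0.1, -0.1]
gripper_width: 0.0093
```

Call:
carry_out(plan=[[0, 0, 0, 0, 0, 0, 0], [0, 0, 0, 0, 0, 0, 0], [0, 0, 0, 0, 0, 0, 0], [0, 0, -10, 0, 0, 0, 0], [0, 0, -25, 0, 0, 0, 0], [0, 0, -35, 0, 0, 0, 0], [0, 0, -35, 0, 0, 0, 0], [0, 0, -35, 0, 0, 0, 0], [0, 0, -35, 0, 0, 0, 0], [0, 0, -20, 0, 0, 0, 0]])

```text
t: 26.77
position: [0.4963, -0.2819, 0.3329]
orientation: [2.393, 2.029, 0.002]
ft_force: [0.8, -0.0, -1.4]
gripper_width: 0.0044
```

Call:
carry_out(plan=[[0, 0, 0, 0, 0, -0.12, 0], [0, 0, 0, 0, 0, -0.12, 0], [0, 0, 0, 0, 0, -0.12, 0], [0, 0, 0, 0, 0, -0.12, 0], [0, 0, 0, 0, 0, -0.12, 0], [0, 0, 0, 0, 0, -0.12, 0], [0, 0, 0, 0, 0, -0.12, 0], [0, 0, 0, 0, 0, -0.12, 0], [0, 0, 0, 0, 0, -0.038, 0], [0, 0, 0, 0, 0, 0, 0]])

```text
t: 27.6
position: [0.4953, -0.2814, 0.3284]
orientation: [-1.129, -2.931, 0.0]
ft_force: [-0.6, 1.6, -1.8]
gripper_width: 0.0046
```

```bash
python3 - <<'E'
from h import *
p,d,m=save('scene','s19'); totool([.5902,.2086,.29])
X=XYZ(m,d); mk=colm(p,'blue')&(X[...,2]>.2)&(X[...,0]<.6)&(X[...,0]>.4)&(X[...,1]>-.4)&(X[...,1]<-.1); P=X[mk]; print(len(P),P.mean(0),P.min(0),P.max(0))
E
```

```text
TCP [ 0.4954 -0.2814  0.3284] tooly yaw 47.72 zt [-0.  0. -1.] F [ 1.1 -0.  -1.6] w 0.0047 t 27.6
shift mm [259.5 426.3  38.4]
288 [ 0.50171012 -0.28133083  0.30091625] [ 0.44947758 -0.37032419  0.25705421] [ 0.53982495 -0.19039251  0.53525435]
```

Call:
carry_out(plan=[[20, 32.8, 0, 0, 0, -0.003, 0], [20, 32.8, 0, 0, 0, 0, 0], [20, 32.8, 0, 0, 0, 0, 0], [20, 32.8, 0, 0, 0, 0, 0], [20, 32.8, 0, 0, 0, 0, 0], [20, 32.8, 0, 0, 0, 0, 0], [20, 32.8, 0, 0, 0, 0, 0], [20, 32.8, 0, 0, 0, 0, 0], [20, 32.8, 0, 0, 0, 0, 0], [20, 32.8, 0, 0, 0, 0, 0]])

```text
t: 28.48
position: [0.5667, 0.0979, 0.3285]
orientation: [1.13, 2.931, 0.0]
ft_force: [0.9, -1.5, -1.6]
gripper_width: 0.0047
```

Call:
carry_out(plan=[[20, 32.8, 0, 0, 0, 0, 0], [20, 32.8, 0, 0, 0, 0, 0], [20, 32.8, 20, 0, 0, 0, 0], [0, 0, 40, 0, 0, 0, 0], [0, 0, 40, 0, 0, 0, 0], [0, 0, 20, 0, 0, 0, 0], [0, 0, 0, 0, 0, 0, 0], [0, 0, 0, 0, 0, 0, 0], [0, 0, 0, 0, 0, 0, 0], [0, 0, 0, 0, 0, 0, 0]])

```text
t: 29.32
position: [0.5894, 0.2081, 0.2114]
orientation: [1.127, 2.929, 0.004]
ft_force: [0.3, -0.2, -1.6]
gripper_width: 0.0051
```

```bash
python3 - <<'E'
from h import *
p,d,m=save('scene','s20');  p2,d2,m2=save('side','d20'); save('wrist','w20'); totool([.5902,.2086,.183])
X=XYZ(m,d); mk=colm(p,'blue')&(X[...,2]>.08)&(X[...,1]>.15)&(X[...,1]<.25)&(X[...,0]>.54)&(X[...,0]<.64); P=X[mk]; print(len(P),P.mean(0),P.min(0),P.max(0))
cv2.imwrite('pics/s20c.png',cv2.resize(np.hstack([p[200:350,360:500],p2[230:380,150:290]]),None,fx=2.8,fy=2.8)[:,:,::-1])
E
```

```text
TCP [0.5888 0.208  0.2106] tooly yaw 47.92 zt [ 0.003  0.001 -1.   ] F [ 0.5 -0.4 -1.7] w 0.0047 t 29.5
shift mm [-0.6  1.3 27.6]
333 [0.59638434 0.20695875 0.17399563] [0.57801831 0.19190521 0.13874486] [0.61452209 0.22500007 0.23263085]
```

View pics/s20c.png

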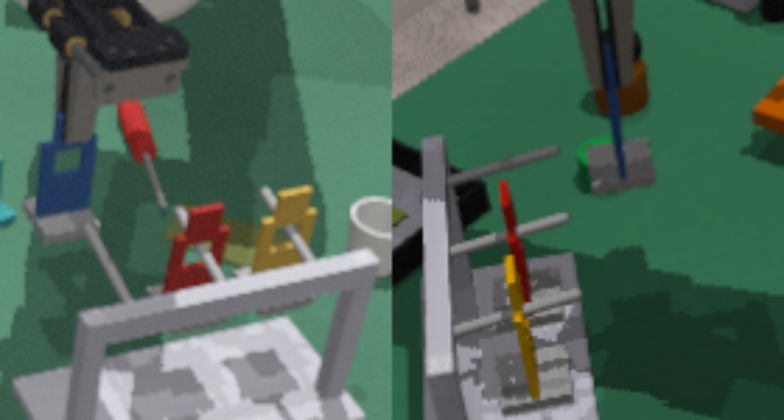

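View pics/w20.png

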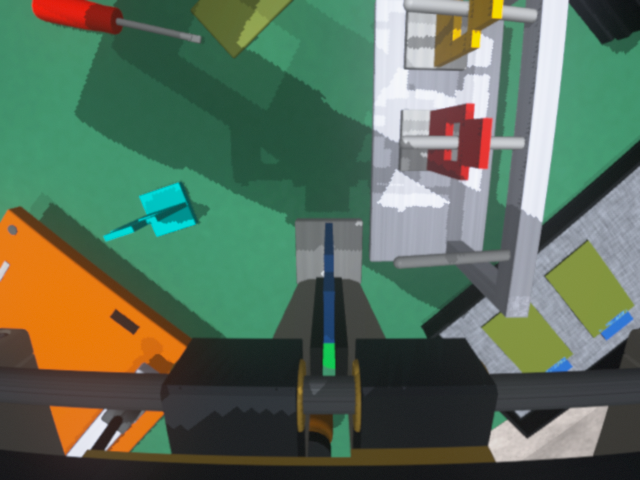

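Call:
carry_out(plan=[[-0.5, 1, 26.5, 0, 0, 0, 0], [0, 0, 0, 0, 0, 0, 0], [0, 0, 0, 0, 0, 0, 0], [0, 0, 0, 0, 0, 0, 0]])

```text
t: 29.8
position: [0.5892, 0.2082, 0.1833]
orientation: [1.127, 2.932, 0.0]
ft_force: [-0.3, -0.1, -1.8]
gripper_width: 0.0052
```

Call:
carry_out(plan=[[0, 14, 0, 0, 0, 0, 0], [0, 14, 0, 0, 0, 0, 0], [0, 14, 1, 0, 0, 0, 0], [0, 13, 2, 0, 0, 0, 0], [0, 13, 2, 0, 0, 0, 0], [0, 13, 2, 0, 0, 0, 0], [0, 0, 0, 0, 0, 0, 0], [0, 0, 0, 0, 0, 0, 0]])

```text
t: 30.47
position: [0.6435, 0.2687, 0.1761]
orientation: [1.126, 2.932, 0.001]
ft_force: [-1.2, -0.4, -2.6]
gripper_width: 0.0046
```

```bash
python3 - <<'E'
from h import *
totool([.6445,.2687,.175]); 
p,d,m=save('scene','s21'); p2,d2,m2=save('side','d21')
cv2.imwrite('pics/s21c.png',cv2.resize(np.hstack([p[200:350,360:500],p2[230:380,150:290]]),None,fx=2.8,fy=2.8)[:,:,::-1])
E
```

```text
TCP [0.6435 0.2687 0.1761] tooly yaw 47.98 zt [ 0.001  0.    -1.   ] F [-1.2 -0.4 -2.6] w 0.0046 t 30.5
shift mm [-0.7  0.7  1.1]
```

View pics/s21c.png

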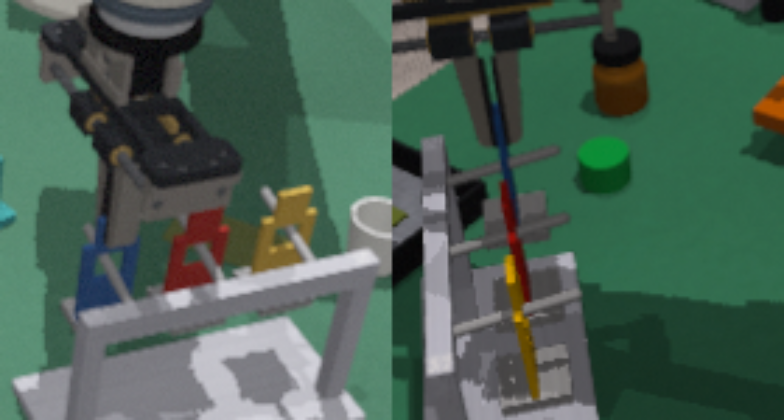

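Call:
carry_out(plan=[[0, 0, 4, 0, 0, 0, 0], [0, 0, 4, 0, 0, 0, 0], [0, 0, 0, 0, 0, 0, 0], [0, 0, 0, 0, 0, 0, 40], [0, 0, 0, 0, 0, 0, 40], [0, 0, 0, 0, 0, 0, 40], [0, 0, 0, 0, 0, 0, 40], [0, 0, 0, 0, 0, 0, 40], [0, 0, 0, 0, 0, 0, 40]])

```text
t: 31.32
position: [0.6433, 0.2684, 0.1675]
orientation: [1.127, 2.932, 0.0]
ft_force: [-0.2, 0.6, 0.6]
gripper_width: 0.0397
```

Call:
carry_out(plan=[[0, 0, -10, 0, 0, 0, 40], [0, 0, -25, 0, 0, 0, 40], [0, 0, -40, 0, 0, 0, 40], [0, 0, -40, 0, 0, 0, 40], [0, 0, -30, 0, 0, 0, 40], [0, 0, 0, 0, 0, 0, 40], [0, 0, 0, 0, 0, 0, 40], [0, 0, 0, 0, 0, 0, 40], [0, 0, 0, 0, 0, 0, 40]])

```text
t: 32.07
position: [0.6425, 0.2681, 0.3108]
orientation: [-1.126, -2.931, 0.003]
ft_force: [-0.0, -0.3, -0.9]
gripper_width: 0.0399
```

```bash
python3 - <<'E'
from h import *
p,d,m=save('scene','s22'); p2,d2,m2=save('side','d22')
a=np.radians(6); ex=np.array([np.cos(a),np.sin(a)]); ey=np.array([-ex[1],ex[0]]); J=np.array([.513,-.1755]); print('nut world',J+.085*ex-.115*ey)
totool(list(J+.085*ex-.115*ey)+[.25])
cv2.imwrite('pics/s22c.png',cv2.resize(np.hstack([p[200:350,360:500],p2[230:380,150:290]]),None,fx=2.8,fy=2.8)[:,:,::-1])
# nut angle from w18 (z tops .128+)
p,d,m=load('w18'); X=XYZ(m,d)
mk=redm(p)&(X[...,2]>.11)&(X[...,0]>.55); print('ptr',mk.sum(),X[mk].mean(0))
mb=hm(p,(14,80,60),(32,255,255))&(X[...,2]>.115)&(X[...,0]>.55); B=X[mb|mk]; print(len(B),B.mean(0))
f=cv2.fitLine(X[(mb|mk)&(X[...,2]>.125)][:,:2].astype(np.float32),cv2.DIST_HUBER,0,.01,.01).ravel(); print('bar dir',np.degrees(np.arctan2(f[1],f[0])),f)
c=J+.085*ex-.115*ey; v=X[mk].mean(0)[:2]-c; print('ptr dir world',np.degrees(np.arctan2(v[1],v[0])))
E
```

```text
nut world [ 0.60955513 -0.2809851 ]
TCP [0.6426 0.2681 0.3106] tooly yaw 47.96 zt [-0.003 -0.001 -1.   ] F [-0.2 -0.2 -0.6] w 0.0398 t 32.2
shift mm [-343.3 -429.8   61.3]
ptr 286 [ 0.62266605 -0.29235136  0.1285897 ]
861 [ 0.60164002 -0.27699221  0.14958644]
bar dir -31.252981 [ 0.85488486 -0.5188177   0.606717   -0.28020224]
ptr dir world -40.92305153179439
```

View pics/s22c.png

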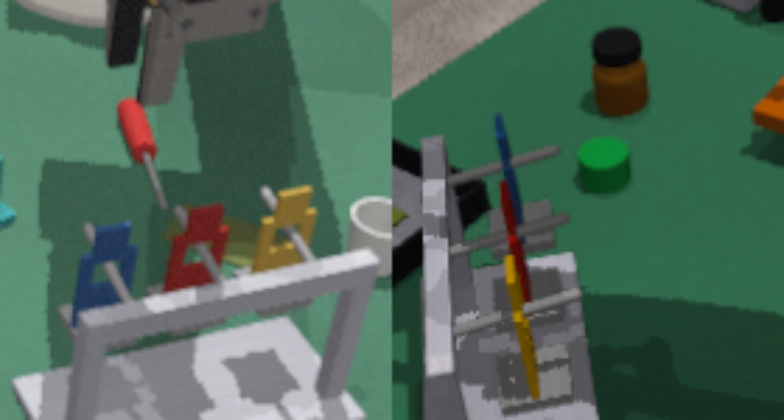

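All three gauges hang released. Going over the nut.

Call:
carry_out(plan=[[0, 0, 0, 0, 0, -0.105, 50], [-21.2, -33.1, 0, 0, 0, 0, 50], [-21.2, -33.1, 0, 0, 0, 0, 50], [-21.2, -33.1, 0, 0, 0, 0, 50], [-21.2, -33.1, 0, 0, 0, 0, 50], [-21.2, -33.1, 0, 0, 0, 0, 50], [-21.2, -33.1, 0, 0, 0, 0, 50], [-21.2, -33.1, 0, 0, 0, 0, 50], [-21.2, -33.1, 0, 0, 0, 0, 50], [-21.2, -33.1, 0, 0, 0, 0, 50]])

```text
t: 33.0
position: [0.6215, -0.0865, 0.3114]
orientation: [-0.971, -2.986, 0.0]
ft_force: [1.1, -0.1, -0.4]
gripper_width: 0.0497
```

Call:
carry_out(plan=[[-21.2, -33.1, 0, 0, 0, 0, 50], [-21.2, -33.1, 0, 0, 0, 0, 50], [-21.2, -33.1, 0, 0, 0, 0, 50], [-21.2, -33.1, 0, 0, 0, 0, 50], [-21.2, -33.1, 20, 0, 0, 0, 50], [0, 0, 40, 0, 0, 0, 50], [0, 0, 0, 0, 0, 0, 50], [0, 0, 0, 0, 0, 0, 50], [0, 0, 0, 0, 0, 0, 50], [0, 0, 0, 0, 0, 0, 50]])

```text
t: 33.83
position: [0.612, -0.278, 0.2556]
orientation: [0.969, 2.986, -0.0]
ft_force: [0.4, 0.1, -0.1]
gripper_width: 0.0499
```

```bash
python3 - <<'E'
from h import *
p,d,m=save('wrist','w23'); totool([.6096,-.281,.1]); X=XYZ(m,d)
near=(abs(X[...,0]-.61)<.05)&(abs(X[...,1]+.281)<.05)
mk=redm(p)&(X[...,2]>.12)&(X[...,2]<.137)&near; print('ptr',mk.sum(),X[mk].mean(0))
mb=hm(p,(12,60,50),(34,255,255))&(X[...,2]>.122)&(X[...,2]<.137)&near; B=X[mb|mk]; print(mb.sum(),B.mean(0),B[:,2].max())
f=cv2.fitLine(B[:,:2].astype(np.float32),cv2.DIST_HUBER,0,.01,.01).ravel(); s=(B[:,:2]-f[2:])@f[:2]; print('bar dir',np.degrees(np.arctan2(f[1],f[0])),'mid',f[2:]+f[:2]*(s.min()+s.max())/2,np.ptp(s))
p2,d2,m2=save('scene','s23')
E
```

```text
TCP [ 0.6121 -0.278   0.2557] tooly yaw 54.06 zt [ 0.003 -0.001 -1.   ] F [ 0.3 -0.8 -0.5] w 0.05 t 33.9
shift mm [  0.7  -4.  155.7]
ptr 249 [ 0.62254269 -0.29204551  0.12868143]
408 [ 0.60885246 -0.28035936  0.12788985] 0.13094119029138768
bar dir -40.69582 mid [ 0.61010766 -0.28143885] 0.049593660793386125
```

View pics/w23.png

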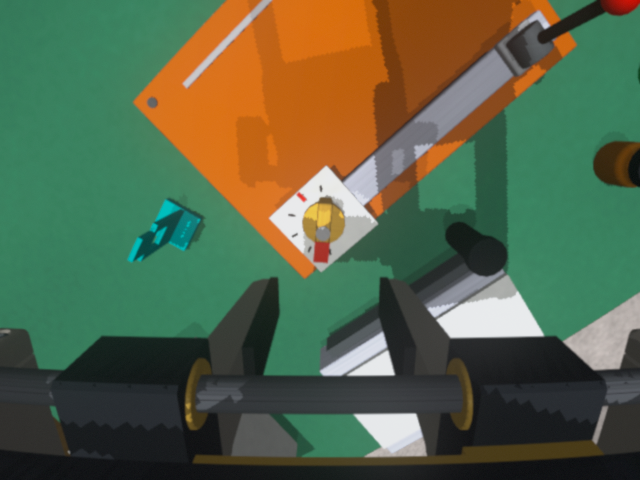

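View pics/s23.png

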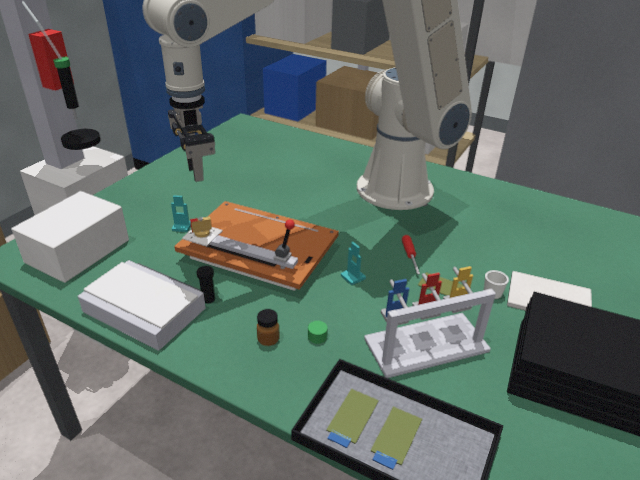

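The nut bar lies along -40.5°, with the pointer at (321,252) and the mark at (302,197). It needs about 133.5° clockwise, or 2.33 rad. Gripping it now.

Call:
carry_out(plan=[[0, 0, 0, 0, 0, 0.08, 50], [-0.6, -4, 30, 0, 0, 0, 50], [0, 0, 36, 0, 0, 0, 50], [0, 0, 36, 0, 0, 0, 50], [0, 0, 30, 0, 0, 0, 50], [0, 0, 22, 0, 0, 0, 50], [0, 0, 0, 0, 0, 0, 50], [0, 0, 0, 0, 0, 0, 50]])

```text
t: 34.6
position: [0.6089, -0.2816, 0.0998]
orientation: [-1.089, -2.946, -0.0]
ft_force: [-0.5, 0.5, 0.0]
gripper_width: 0.0499
```

Call:
carry_out(plan=[[0, 0, 0, 0, 0, 0, 0], [0, 0, 0, 0, 0, 0, 0], [0, 0, 0, 0, 0, 0, 0], [0, 0, 0, 0, 0, 0, 0], [0, 0, 0, 0, 0, 0, 0], [0, 0, 0, 0, 0, 0, 0], [0, 0, 0, 0, 0, 0, 0], [0, 0, 0, 0, 0, 0, 0], [0, 0, 0, 0, 0, 0, 0], [0, 0, 0, 0, 0, 0, 0]])

```text
t: 35.43
position: [0.6093, -0.282, 0.1]
orientation: [1.09, 2.945, 0.001]
ft_force: [1.2, 4.0, 5.8]
gripper_width: 0.012
```

```bash
python3 - <<'E'
from h import *
totool([.61,-.2814,.102]); s=r.observe(); print(s['joints'].round(3),s['ft_torque'].round(2))
E
```

```text
TCP [ 0.6093 -0.282   0.1   ] tooly yaw 49.38 zt [ 0.001  0.    -1.   ] F [1.2 4.  5.8] w 0.012 t 35.4
shift mm [-0.2  0.9 -2. ]
[-4.360e-01  5.390e-01  1.618e+00  1.000e-03  9.840e-01 -1.298e+00] [ 0.7  -0.25  0.  ]
```

Call:
carry_out(plan=[[0, 0, 0, 0, 0, 0.1, 0], [0, 0, 0, 0, 0, 0.1, 0], [0, 0, 0, 0, 0, 0.1, 0], [0, 0, 0, 0, 0, 0.1, 0], [0, 0, 0, 0, 0, 0.1, 0], [0, 0, 0, 0, 0, 0.1, 0], [0, 0, 0, 0, 0, 0.1, 0], [0, 0, 0, 0, 0, 0.1, 0], [0, 0, 0, 0, 0, 0.1, 0], [0, 0, 0, 0, 0, 0.1, 0]])

```text
t: 36.27
position: [0.6104, -0.2816, 0.1001]
orientation: [2.373, 2.056, 0.004]
ft_force: [5.8, 5.9, 2.6]
gripper_width: 0.0116
```

Call:
carry_out(plan=[[0, 0, 0, 0, 0, 0.12, 0], [0, 0, 0, 0, 0, 0.12, 0], [0, 0, 0, 0, 0, 0.12, 0], [0, 0, 0, 0, 0, 0.12, 0], [0, 0, 0, 0, 0, 0.12, 0], [0, 0, 0, 0, 0, 0.12, 0], [0, 0, 0, 0, 0, 0.12, 0], [0, 0, 0, 0, 0, 0.12, 0], [0, 0, 0, 0, 0, 0.12, 0], [0, 0, 0, 0, 0, 0.12, 0]])

```text
t: 37.1
position: [0.6114, -0.2825, 0.1001]
orientation: [3.12, 0.356, 0.008]
ft_force: [9.2, 0.9, -0.7]
gripper_width: 0.0118
```

```bash
python3 - <<'E'
from h import *
totool([.61,-.2814,.102]); s=r.observe(); print(s['joints'].round(3),s['ft_torque'].round(2))
p,d,m=save('wrist','w24')
E
```

```text
TCP [ 0.6114 -0.2825  0.1001] tooly yaw -76.99 zt [ 0.005 -0.001 -1.   ] F [ 9.2  0.9 -0.7] w 0.0118 t 37.1
shift mm [-1.1 -1.4 -1.9]
[-4.360e-01  5.400e-01  1.616e+00  1.000e-03  9.800e-01  9.070e-01] [ 0.42 -1.44  0.03]
```

View pics/w24.png

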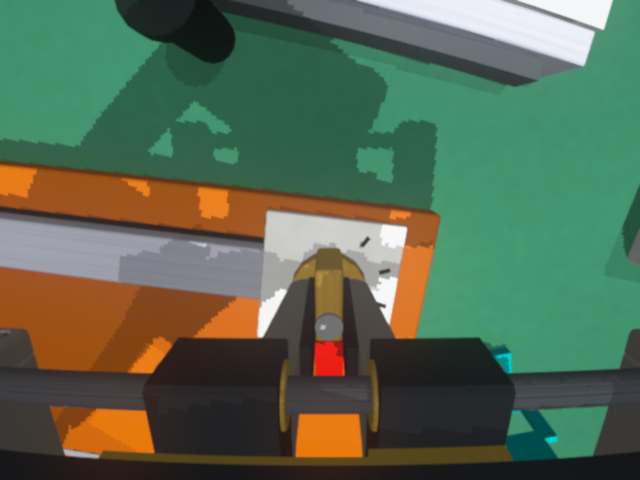

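It turns with the gripper, with 7° left.

Call:
carry_out(plan=[[0, 0, 0, 0, 0, 0.08, 0], [0, 0, 0, 0, 0, 0.042, 0], [0, 0, 0, 0, 0, 0, 0], [0, 0, 0, 0, 0, 0, 0], [0, 0, 0, 0, 0, 0, 0], [0, 0, 0, 0, 0, 0, 0]])

```text
t: 37.65
position: [0.6114, -0.2827, 0.1001]
orientation: [3.135, 0.174, 0.008]
ft_force: [10.1, 1.3, -1.3]
gripper_width: 0.0118
```

Call:
carry_out(plan=[[0, 0, 0, 0, 0, 0, 50], [0, 0, 0, 0, 0, 0, 50], [0, 0, 0, 0, 0, 0, 50], [0, 0, 0, 0, 0, 0, 50], [0, 0, 0, 0, 0, 0, 50], [0, 0, 0, 0, 0, 0, 50], [0, 0, -20, 0, 0, 0, 50], [0, 0, -40, 0, 0, 0, 50], [0, 0, -40, 0, 0, 0, 50], [0, 0, -40, 0, 0, 0, 50]])

```text
t: 38.48
position: [0.6081, -0.282, 0.2407]
orientation: [-3.136, -0.174, 0.002]
ft_force: [0.6, -0.2, 0.7]
gripper_width: 0.05
```

Call:
carry_out(plan=[[0, 0, -20, 0, 0, 0, 50], [0, 0, 0, 0, 0, 0, 50], [0, 0, 0, 0, 0, 0, 50], [0, 0, 0, 0, 0, 0, 50]])

```text
t: 38.82
position: [0.608, -0.2819, 0.2583]
orientation: [-3.136, -0.174, 0.002]
ft_force: [-0.8, -0.2, -0.6]
gripper_width: 0.0499
```

```bash
python3 - <<'E'
from h import *
p,d,m=save('wrist','w25'); totool([.583,-.022,.29]); X=XYZ(m,d)
near=(abs(X[...,0]-.61)<.05)&(abs(X[...,1]+.281)<.05)
mk=redm(p)&(X[...,2]>.12)&(X[...,2]<.137)&near; print('ptr',mk.sum(),X[mk].mean(0))
mb=hm(p,(12,60,50),(34,255,255))&(X[...,2]>.122)&(X[...,2]<.137)&near; B=X[mb|mk]
f=cv2.fitLine(B[:,:2].astype(np.float32),cv2.DIST_HUBER,0,.01,.01).ravel(); print('bar dir',np.degrees(np.arctan2(f[1],f[0])),'(want 6)')
cv2.imwrite('pics/w25c.png',cv2.resize(p[120:340,200:480],None,fx=2.5,fy=2.5)[:,:,::-1])
p2,d2,m2=save('scene','s25'); X=XYZ(m2,d2); mk=redm(p2)&(X[...,2]>.16)&(X[...,0]>.5)&(X[...,1]<.1); print('ball',mk.sum(),X[mk].mean(0))
E
```

```text
TCP [ 0.6078 -0.2818  0.2576] tooly yaw -83.65 zt [-0.003  0.001 -1.   ] F [ 0.3 -0.2 -0.2] w 0.0496 t 38.9
shift mm [   4. -261.  -32.]
ptr 246 [ 0.59393974 -0.28337687  0.12875261]
bar dir 6.2577667 (want 6)
ball 68 [ 0.59187827 -0.02981098  0.18970392]
```

View pics/w25c.png

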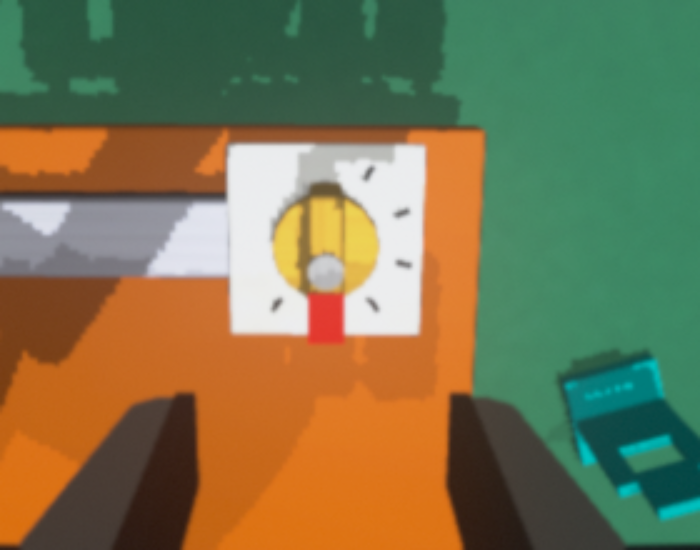

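View pics/s25.png

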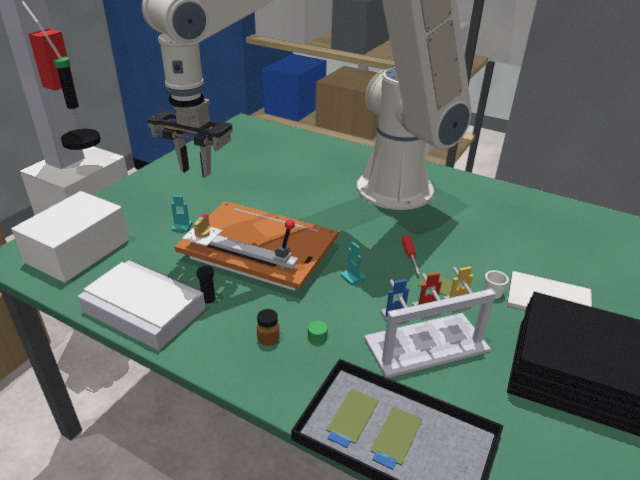

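The pointer covers the mark (bar at 6.3°, 6 wanted), and the lever is still open. Now back to the ball to close it.

Call:
carry_out(plan=[[0, 0, -10, 0, 0, -0.12, 60], [0, 0, -10, 0, 0, -0.12, 60], [0, 0, 0, 0, 0, -0.12, 60], [0, 0, 0, 0, 0, -0.12, 60], [0, 0, 0, 0, 0, -0.12, 60], [0, 0, 0, 0, 0, -0.12, 60], [0, 0, 0, 0, 0, -0.12, 60], [0, 0, 0, 0, 0, -0.12, 60], [0, 0, 0, 0, 0, -0.12, 60], [0, 0, 0, 0, 0, -0.12, 60]])

```text
t: 39.75
position: [0.6081, -0.2819, 0.2776]
orientation: [-2.483, -1.921, 0.002]
ft_force: [0.1, 0.7, 0.6]
gripper_width: 0.0603
```

Call:
carry_out(plan=[[0, 0, 0, 0, 0, -0.12, 60], [0, 0, 0, 0, 0, -0.12, 60], [0, 0, 0, 0, 0, -0.124, 60], [37, 0, 0, 0, 0, 0, 60], [37, 0, 0, 0, 0, 0, 60], [37, 0, 0, 0, 0, 0, 60], [37, 0, 0, 0, 0, 0, 60], [37, 0, 0, 0, 0, 0, 60], [37, 0, 0, 0, 0, 0, 60], [37, 0, 0, 0, 0, 0, 60]])

```text
t: 40.58
position: [0.5807, -0.0229, 0.278]
orientation: [-2.102, -2.332, 0.002]
ft_force: [1.8, -0.2, -0.6]
gripper_width: 0.0598
```

Call:
carry_out(plan=[[0, 0, 0, 0, 0, 0, 60], [0, 0, 0, 0, 0, 0, 60], [0, 0, 0, 0, 0, 0, 60], [0, 0, 0, 0, 0, 0, 60]])

```text
t: 40.92
position: [0.5818, -0.0258, 0.2788]
orientation: [-2.104, -2.333, 0.002]
ft_force: [-0.5, -0.5, 0.1]
gripper_width: 0.0602
```

```bash
python3 - <<'E'
from h import *
p,d,m=save('wrist','w26'); totool([.583,-.0225,.169])
mk=redm(p); nn,lb,st,ce=cv2.connectedComponentsWithStats(mk.astype(np.uint8)); X=XYZ(m,d)
for i in range(1,nn):
    if st[i,4]>100: print(ce[i],onz(m,[ce[i]],.181),X[lb==i].mean(0))
E
```

```text
TCP [ 0.5818 -0.0259  0.279 ] tooly yaw 5.88 zt [-0.001 -0.    -1.   ] F [ 0.2 -0.6 -0.4] w 0.0599 t 41.0
shift mm [  3.3   1.6 110. ]
[76.2859375  14.79296875] [[0.39409578 0.11748361 0.181     ]] [0.28775264 0.15601438 0.02314233]
[330.490701   252.06866953] [[ 0.58395459 -0.03273323  0.181     ]] [ 0.58354144 -0.02916824  0.19225805]
[315.05882353 452.47058824] [[ 0.59010558 -0.22776467  0.181     ]] [ 0.59321735 -0.28281092  0.12836409]
```

View pics/w26.png

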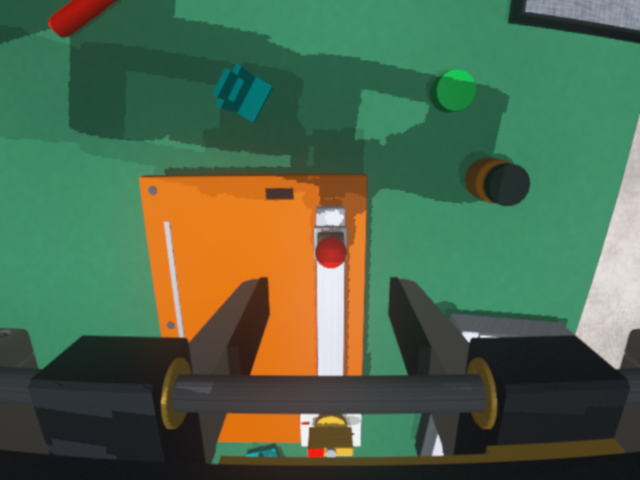

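Call:
carry_out(plan=[[-2, 1, 35, 0, 0, 0, 60], [0, 0, 35, 0, 0, 0, 60], [0, 0, 25, 0, 0, 0, 60], [0, 0, 15, 0, 0, 0, 60], [0, 0, 0, 0, 0, 0, 10], [0, 0, 0, 0, 0, 0, 10], [0, 0, 0, 0, 0, 0, 10], [0, 0, 0, 0, 0, 0, 10], [0, 0, 0, 0, 0, 0, 10], [0, 0, 0, 0, 0, 0, 10]])

```text
t: 41.8
position: [0.5833, -0.0266, 0.1706]
orientation: [2.102, 2.333, 0.001]
ft_force: [-3.5, 0.3, 7.5]
gripper_width: 0.0224
```

Call:
carry_out(plan=[[0, 0, 0, 0, 0, 0, 10], [0, 0, 0, 0, 0, 0, 10]])

```text
t: 41.97
position: [0.5833, -0.0266, 0.1706]
orientation: [2.102, 2.333, 0.001]
ft_force: [-2.8, -1.1, 7.0]
gripper_width: 0.0219
```

```bash
python3 - <<'E'
from h import *
totool(None); J=np.array([.513,-.1755]); a=np.radians(6); ey=np.array([-np.sin(a),np.cos(a)]); s=r.observe(); print('jig y of TCP',(np.array(s['position'])[:2]-J)@ey)
p,d,m=save('scene','s27'); cv2.imwrite('pics/s27c.png',cv2.resize(p[150:300,150:350],None,fx=4,fy=4)[:,:,::-1])
prev=None
for k in range(0,19):
    th=1.70*(1-k/18)-.02*k/18+.153; q=np.array([.086*-np.cos(th),.086*np.sin(th)])*1000
    if prev is not None: print((q-prev).round(1),end=' ')
    prev=q
E
```

```text
TCP [ 0.5833 -0.0266  0.1706] tooly yaw 5.97 zt [ 0.001 -0.    -1.   ] F [-2.8 -1.1  7. ] w 0.0219 t 42.0
jig y of TCP 0.1407085790201191
[-8.   1.9] [-8.1  1.1] [-8.2  0.4] [-8.2 -0.4] [-8.1 -1.2] [-8. -2.] [-7.7 -2.7] [-7.5 -3.5] [-7.1 -4.2] [-6.7 -4.8] [-6.2 -5.4] [-5.6 -6. ] [-5.  -6.5] [-4.4 -6.9] [-3.7 -7.3] [-3.  -7.7] [-2.2 -7.9] [-1.5 -8.1]
```

View pics/s27c.png

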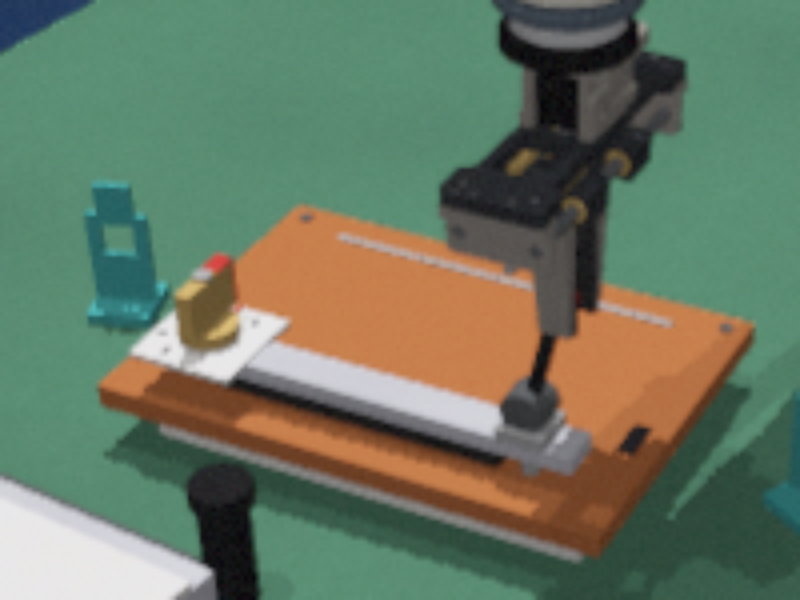

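Call:
carry_out(plan=[[-8, 0, -1.9, 0, 0, 0, 10], [-8.1, 0, -1.1, 0, 0, 0, 10], [-8.2, 0, -0.4, 0, 0, 0, 10], [-8.2, 0, 0.4, 0, 0, 0, 10], [-8.1, 0, 1.2, 0, 0, 0, 10], [-8, 0, 2, 0, 0, 0, 10], [-7.7, 0, 2.7, 0, 0, 0, 10], [-7.5, 0, 3.5, 0, 0, 0, 10], [-7.1, 0, 4.2, 0, 0, 0, 10]])

```text
t: 42.77
position: [0.5907, -0.0981, 0.1587]
orientation: [2.103, 2.333, 0.0]
ft_force: [0.7, 3.2, 0.5]
gripper_width: 0.0222
```

Call:
carry_out(plan=[[-6.7, 0, 4.8, 0, 0, 0, 10], [-6.2, 0, 5.4, 0, 0, 0, 10], [-5.6, 0, 6, 0, 0, 0, 10], [-5, 0, 6.5, 0, 0, 0, 10], [-4.4, 0, 6.9, 0, 0, 0, 10], [-3.7, 0, 7.3, 0, 0, 0, 10], [-3, 0, 7.7, 0, 0, 0, 10], [-2.2, 0, 7.9, 0, 0, 0, 10], [-1.5, 0, 8.1, 0, 0, 0, 10], [0, 0, 0, 0, 0, 0, 10]])

```text
t: 43.6
position: [0.5947, -0.1356, 0.0976]
orientation: [2.103, 2.334, -0.0]
ft_force: [1.2, -3.9, 4.1]
gripper_width: 0.0223
```

```bash
python3 - <<'E'
from h import *
totool(None)
p,d,m=save('scene','s28'); cv2.imwrite('pics/s28c.png',cv2.resize(p[150:300,150:350],None,fx=4,fy=4)[:,:,::-1])
E
```

```text
TCP [ 0.5947 -0.1356  0.0976] tooly yaw 5.96 zt [ 0. -0. -1.] F [ 1.2 -3.9  4.1] w 0.0223 t 43.6
```

View pics/s28c.png

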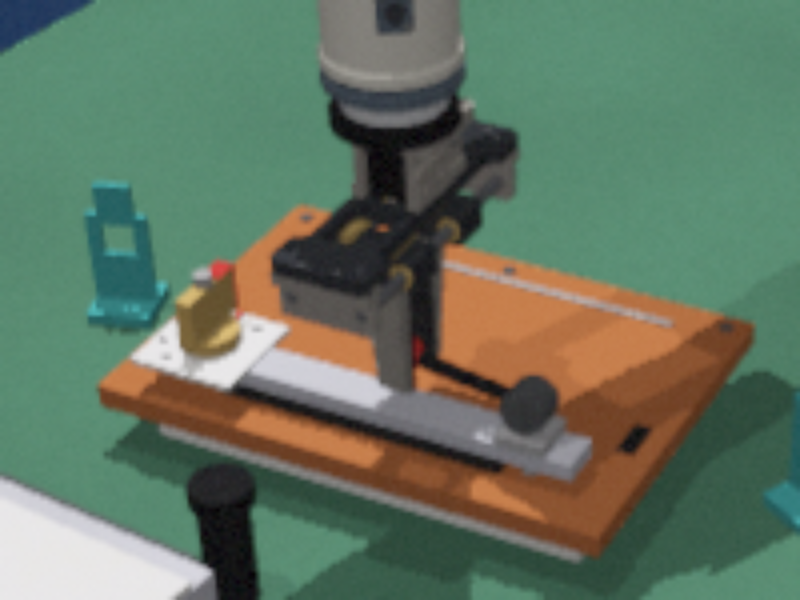

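Call:
carry_out(plan=[[0, 0, 2, 0, 0, 0, 10], [0, 0, 0, 0, 0, 0, 10], [0, 0, 0, 0, 0, 0, 60], [0, 0, 0, 0, 0, 0, 60], [0, 0, 0, 0, 0, 0, 60], [0, 0, 0, 0, 0, 0, 60], [0, 0, 0, 0, 0, 0, 60], [0, 0, 0, 0, 0, 0, 60], [0, 0, 0, 0, 0, 0, 60]])

```text
t: 44.4
position: [0.5942, -0.135, 0.096]
orientation: [-2.103, -2.334, 0.0]
ft_force: [-0.9, -0.0, 0.4]
gripper_width: 0.0601
```

Call:
carry_out(plan=[[0, 0, -15, 0, 0, 0, 60], [0, 0, -40, 0, 0, 0, 60], [0, 0, -40, 0, 0, 0, 60], [0, 0, -40, 0, 0, 0, 60], [0, 0, -40, 0, 0, 0, 60], [0, 0, 0, 0, 0, 0, 60], [0, 0, 0, 0, 0, 0, 60], [0, 0, 0, 0, 0, 0, 60]])

```text
t: 45.07
position: [0.5939, -0.135, 0.2707]
orientation: [-2.103, -2.334, 0.0]
ft_force: [0.0, 0.3, -1.2]
gripper_width: 0.0597
```

```bash
python3 - <<'E'
from h import *
totool(None)
p,d,m=save('scene','s29'); X=XYZ(m,d); p2,d2,m2=save('side','d29'); pw,dw,mw=save('wrist','w29')
cv2.imwrite('pics/s29c.png',cv2.resize(np.hstack([p[150:300,150:350],p[200:350,350:550]]),None,fx=2,fy=2)[:,:,::-1])
mk=redm(p)&(X[...,0]>.55)&(abs(X[...,1]+.13)<.05)&(X[...,2]>.09)&(d>0); print('ball',mk.sum(),X[mk].mean(0).round(4),'start .6017 -.1344 .1215')
J=np.array([.513,-.1755]);a=np.radians(6);ex=np.array([np.cos(a),np.sin(a)]);ey=np.array([-ex[1],ex[0]])
K=np.array([.592,.3223]); b=np.radians(47.9); rx=np.array([np.cos(b),np.sin(b)]); ry=np.array([-rx[1],rx[0]])
for c in('blue','red','yellow'):
    g=colm(p,c)&(d>0)&(X[...,2]>.09)&(X[...,2]<.2)&(np.hypot(X[...,0]-.592,X[...,1]-.322)<.13); P=X[g]; q=P[:,:2]-K; x,y=q@rx,q@ry
    A=np.polyfit(P[:,2],x,1); print(c,len(P),'rack x@.14',np.polyval(A,.141).round(4),'tilt',np.arctan(A[0]).round(3),'ymid',((y.min()+y.max())/2).round(4),'ztop',P[:,2].max().round(4))
Xw=XYZ(mw,dw); near=(abs(Xw[...,0]-.61)<.05)&(abs(Xw[...,1]+.281)<.05)
mk=redm(pw)&(Xw[...,2]>.112)&near; print('ptr',mk.sum(),Xw[mk].mean(0) if mk.sum() else None)
E
```

```text
TCP [ 0.5939 -0.135   0.2707] tooly yaw 5.96 zt [-0.  0. -1.] F [ 0.   0.3 -1.2] w 0.0597 t 45.1
ball 56 [ 0.6031 -0.1339  0.1202] start .6017 -.1344 .1215
blue 285 rack x@.14 -0.0035 tilt 0.038 ymid -0.0786 ztop 0.1874
red 330 rack x@.14 -0.0033 tilt 0.025 ymid -0.0035 ztop 0.188
yellow 312 rack x@.14 -0.0028 tilt 0.029 ymid 0.0707 ztop 0.1886
ptr 129 [ 0.59328468 -0.28153094  0.12349435]
```

View pics/s29c.png

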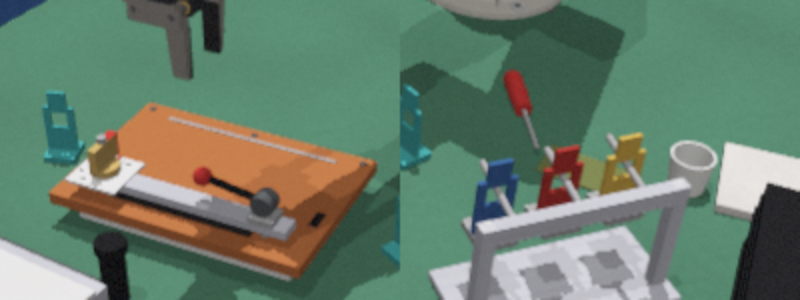

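The lever matches its closed start position, the nut is at its mark, all three gauges hang within 0.04 rad of upright, and the gripper is clear. Handing in.

```bash
python3 -c "
from plant import ticket
print(ticket.job_done())"
```

```text
the job is handed in; nothing more can be done
None
```

I did the whole job in the required order and handed it in at about 45 s of the 210 s. No verdict is reported on hand-in. I flipped the lever open and hung yellow, red and blue on pegs 3, 2 and 1 (there was no white gauge). Then, with the lever still open, I turned the nut about 2.33 rad clockwise to the mark and flipped the lever closed.

**Last checks:**
- **Lever:** the ball is back within about 2 mm of its closed start position.
- **Nut:** with the lever open, the nut bar measured 6.3° against the jig's 6°. A rougher pointer-only reading after closing came out about 4° off. Both are within the 0.15 rad limit.
- **Gauges:** all three hang within 0.04 rad of upright, about 3 mm from the middle of their pegs.
- **Robot and bystanders:** the gripper is clear with only sensor-noise force on it. The bystanders and turquoise look-alikes look unmoved in the last pictures, though I didn't measure their positions.

**One thing that failed on the way:** my first grip on the yellow gauge closed on nothing because I lifted before the slow fingers had shut. The gauge did not move, and the second try held it.

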